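# Prop up the test terminal beside the jig

## Task

The hand-held test terminal stands in its charging dock with the wire prop leg on its back hanging ajar. While the dock still steadies it, swing the leg out until it is hard up against its stop - feel for the stop and do not force the leg - then lift the terminal out and stand it on the grey rubber mat, leaning back on its leg, centred and square on the mat with the screen towards the robot. Put it down gently and leave the pen and the roll of black tape alone.

Things in the scene. Friction and masses are not known exactly. Their poses are not given: they have to be found in the camera images.
- terminal: test terminal, black slab with orange corners, 18 mm thick (x), 150 wide (y), 125 high (z), about 0.6 kg. Origin at the slab's centre; -x screen, +x back with the leg, +z upper edge. Starts upright in the dock, underside 14 mm above the worktop, 1 mm play each side, lowest 32 mm in the slot. Mid upper edge is free to grip across 18 mm; between the leg's arms the back is bare 40 mm down
- leg: prop leg, a U of 7 mm steel bar: two arms 110 mm apart, open between them, cross bar 100 mm from the hinge along -z. Origin mid hinge line (x = 17, z = +45.5 mm in the terminal's frame, along its y). Swings out and up until its arms meet two stop pins on a brass bracket set anywhere from 37 to 54 degrees (not told); starts 19 to 27 out. Hinge friction under 2 N at the bar, stays where left
- leg_foot (a point): middle of the leg's cross bar, on its axis, 100 mm from the hinge line; there it carries a dark foot roller 12 mm in diameter and 84 mm long that turns freely on the bar. The leg swings lightly up to the stop, then the resistance climbs by 1 to 2 N a millimetre; 3 to 5 N along the swing is firmly home, over 12 N would bend the stop pins
- stance (a point): a point fixed in the terminal, about the middle of the footprint when it stands propped (between its back lower edge and the leg's foot): 42.5 mm out along the terminal's x, 50.5 mm below its origin along its z
- dock: grey charging dock, fixed, 186 mm long (its y) and 68 mm deep (its x). Origin under the middle of its slot on the worktop; axes as the terminal's when docked. The slot's floor is 14 mm up, its lips end 46 mm up; its base ends 22 mm behind its origin, so the leg swings over open worktop
- mat: grey rubber mat, fixed, 150 mm (its x) by 180 mm (its y), 3 mm thick, origin at the centre of its underside; its +x points away from the robot. The propped terminal leans back 17 to 26 degrees, as its stop is set, its x towards the mat's +x
- pen_1: blue and white pen lying on the worktop, bystander, about 135 mm long; origin at its middle, on the worktop
- tape_1: small roll of black tape lying flat, bystander, 62 mm across and 19 mm high; origin at its middle, on the worktop

How it is judged:
On the way, in this order (a step that is already met when the one before it is completed fails the run):
1. the leg bears on its stop pins with at least 8 N (some 2.5 N along its swing at the bar) while the terminal still stands in the dock (contact force between leg and terminal above 8 N and distance between terminal and dock below 0.084 m and angle between terminal's own z axis and vertical below 0.15 rad), for 0.2 s.
2. the terminal is lifted clear of the dock (height (world z) of terminal above 0.112 m), for 0.1 s.
At the end, for the whole second after the job is handed in: terminal at rest on the mat, propped on its lower edge and its swung-out leg (foot over 72 mm out from the slab's centre), leaning back 15.5 to 28 degrees, middle of its footprint within 30 mm front to back and 20 mm sideways of the mat centre, square within 11 degrees, screen towards the robot (x of leg_foot in the frame of terminal above 0.072 m and angle between terminal's own z axis and vertical between 0.27 and 0.49 rad and height (world z) of terminal between 0.052 and 0.072 m and height (world z) of leg_foot below 0.016 m and x of stance in the frame of mat between -0.03 and 0.03 m and y of stance in the frame of mat between -0.02 and 0.02 m and angle between the y axis of terminal and the y axis of mat, either way round below 0.2 rad and x of leg_foot in the frame of mat above 0 m and linear speed of terminal below 0.02 m/s); the robot touches nothing.
It fails at once if the leg is pushed with more than 12 N (contact force between the fingers and leg above 12 N).
It fails at once if the terminal or its leg is put down on the mat with more than 25 N (contact force between any of terminal, leg and mat above 25 N).
It fails at once if the pen or the tape is moved by more than 15 mm (distance of any of pen_1, tape_1 from where it was at the start of the episode above 0.015 m).
It also fails if it takes over 72 s, if anything falls off the work surface, if the arm or the gripper's body presses on something with over 40 N, if the wrist force passes 120 N, or if a joint passes its speed limit or range.

## Robot

A 6-joint arm with a two-finger parallel gripper is mounted at the origin on a cart in front of the work surface, level with it; the furniture and walls round the work are solid. World frame = base frame: x ahead of the robot, y to its left, z up, the work surface at z = 0. Lengths are in m, angles in rad, forces in N, time in s.
With the tool pointing down it reaches from about 0.275 to 0.75 m from the base axis. Payload 10.2 kg.
Tool frame: the origin (TCP) lies midway between the tips of the shut fingers; the grasp point (between the pads) lies 19 mm behind it; z points along the fingers, y is the line along which they close (so a half turn about z gives the same grasp; the last joint's range is limited). The gripper opens to 88 mm and grips with 3 to 60 N. Pads are 18 mm wide; open, the fingers measure 123 mm over their backs; the gripper's body (75 mm by 187 mm) begins 45 mm behind the grasp point.
Start: joints at [1.037, 0.313, 1.498, -0, 1.331, -0.223], TCP at [0.161, 0.5, 0.239] pointing down, gripper open.
Joint ranges: [-2.94, 2.94], [-0.97, 2.17], [0.19, 2.56], [-1.23, 4.37], [0.02, 3.11], [-2.88, 2.88]. Speed limits (rad/s): [2.39, 2.39, 3.01, 3.14, 3.14, 3.14].

## Interface

Orientations are given as [roll, pitch, yaw] about the fixed x, y, z axes, in that order (R = Rz(yaw) Ry(pitch) Rx(roll)).
In Python, from station import sense, get_image, job_done gives the robot as it stands.
- The arm moves only by the tool jog_arm, never from a script. Its argument "commands" is a list of rows, each an object with "hand": the opening in per cent of the stroke, from 0 (shut) to 100 (fully open); "offset": the shift along the tool's x, y, z in m, a list of three; "spin": the turn about the tool's z in degrees. A call has 1 to 5 rows; each row shifts and turns the commanded pose from where the row before left it, along the tool's axes as they then stand; what a row does not reach is not made up. A row lasts 1/8 s, in which the tool goes at most 62.5 mm and 10.7 degrees, less where a joint would pass 70% of its speed; a pose out of reach is approached as far as the arm can. A call with a gripper value outside its range is refused whole. The fingers move at their own pace and stop on an object; "squeeze" is the grip in N (left out, the last holds). Time passes only in rows, so rows that do not move let the fingers close. It gives the time, the measured TCP pose, the force, the opening and the grip force at its end, in the units of the state.
- sense(): the state, without advancing time (a new reading comes with each control period).
- get_image(name): name is "side" or "top"; returns a dict with "frame" (400x640x3 uint8, red, green, blue), "range_z" (400x640 float32, m along the optical axis (not along the pixel's ray), 0 where there is no reading), "K" (3x3 intrinsics, pixels), "R" (3x3) and "t" (3): a world point X has camera coordinates R X + t. Camera axes: x right, y down, z forward; pixel columns grow to the right and rows downward; lengths in m; the calibration is good to about 2 mm. A picture is of the moment at which its call begins.
- job_done(): hands the job in; it is judged then, once.
The state is a dict: "t": time; "joint_pos": joint angles; "joint_velocities": joint speeds; "joint_torque": joint torques, N m; "position": TCP position; "ee_rot": TCP orientation; "ft_force": force on the tool from outside, world axes, zero at the start; "wrist_torque": the same for the moment, N m; "width": finger opening in m; "grasp_force": force on a finger pad.
Only numpy, scipy, OpenCV 4.12 (cv2) and the standard library are available. Lean on these libraries where they do the work, as an engineer would, in place of code of your own. Each camera call takes 0.05 s, during which the arm holds its last target. There are 200 camera calls.

## Working session

There is one attempt and no reset: what is moved stays moved. The work goes in short steps, Python scripts to look and compute and a tool call to move; the robot and the scene stay as the last step left them, time stands still between calls to the robot, and variables do not carry over. Pictures are saved under pics/ and viewed, at most 11 in all, crops included, and the job is handed in when it is done.

Besides the shell and the picture viewer there is one more tool, called after "Call:" as name(argument=value, ...) on one line, values as JSON. jog_arm: Moves the arm, as the interface text tells. Its arguments: {"type":"object","properties":{"commands":{"type":"array"},"squeeze":{"type":"number"}},"required":["commands"]}

```bash
ls; mkdir -p pics; cat > h.py <<'E'
import numpy as np, cv2
from station import sense, get_image, job_done
def cloud(im):
    z=im["range_z"]; v,u=np.mgrid[:z.shape[0],:z.shape[1]]
    K=im["K"]; p=np.stack([(u-K[0,2])/K[0,0]*z,(v-K[1,2])/K[1,1]*z,z],-1)
    w=(p-im["t"])@im["R"]; w[z==0]=np.nan
    return w
def save(im,n): cv2.imwrite("pics/"+n+".png",im["frame"][:,:,::-1])
E
python3 - <<'E'
from h import *
s=sense(); print({k:np.round(v,3) for k,v in s.items()})
for n in("top","side"):
    im=get_image(n); save(im,n+"0"); np.savez("/tmp/"+n,c=cloud(im),f=im["frame"])
    print(n,np.round(-im["R"].T@im["t"],3),np.round(im["R"][2],2),im["K"][0,0])
E
```

```text
pics
{'t': np.float64(0.0), 'joint_pos': array([ 1.037,  0.313,  1.498, -0.   ,  1.331, -0.223]), 'joint_velocities': array([ 0.001, -0.001,  0.001, -0.   , -0.   , -0.001]), 'joint_torque': array([-1.0000e-03, -4.0221e+01, -2.5227e+01,  6.9000e-02,  3.5000e-02,
       -0.0000e+00]), 'position': array([0.16 , 0.5  , 0.238]), 'ee_rot': array([-3.14 , -0.   ,  2.831]), 'ft_force': array([0.024, 0.47 , 0.858]), 'wrist_torque': array([-0.006,  0.022,  0.007]), 'grasp_force': np.float64(0.0), 'width': np.float64(0.088)}
top [ 0.463 -0.194  0.943] [ 0.11 -0.04 -0.99] 438.47357323497033
side [0.622 0.709 0.44 ] [-0.06 -0.94 -0.35] 404.8414470904559
```

View pics/top0.png

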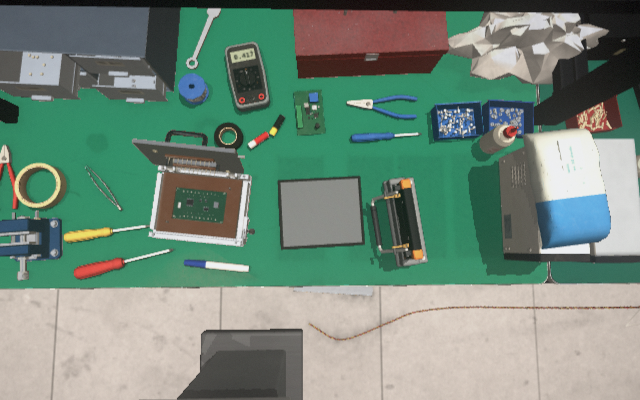

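View pics/side0.png

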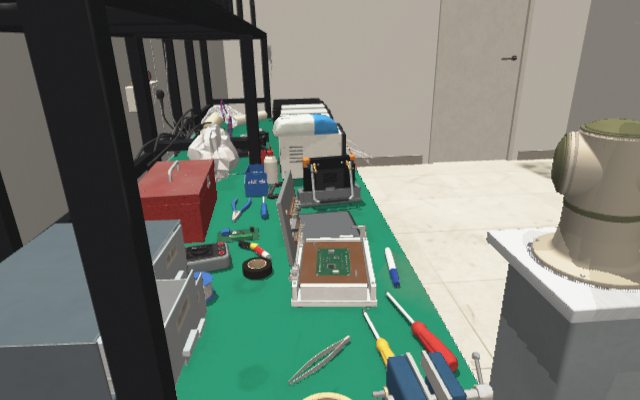

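The top view shows the docked terminal at about (405,222), with its leg pointing left towards the mat at (320,212). The pen is at (216,266) and the tape at (229,135). The side view shows the terminal's back at (330,180) with the leg ajar. Next I measure the poses.

```bash
python3 - <<'E'
from h import *
d=np.load("/tmp/top.npz"); c=d["c"]; f=d["f"].astype(int)
v,u=np.mgrid[:400,:640]
def rect(m,n):
    P=c[m][:,:2]; r=cv2.minAreaRect((P*1000).astype(np.float32)); print(n,m.sum(),np.round(r[0],1),np.round(r[1],1),round(r[2],1),'z',np.round(np.nanmedian(c[m][:,2]),4))
reg=(u>270)&(u<368)&(v>170)&(v<255)
gray=(abs(f[...,0]-f[...,1])<20)&(abs(f[...,1]-f[...,2])<20)
rect(reg&gray&(abs(c[...,2]-.003)<.006),"mat")
reg=(u>365)&(u<435)&(v>165)&(v<275)
Z=c[...,2]
rect(reg&(Z>.13)&(Z<.15),"upper edge")
rect(reg&(Z>.036)&(Z<.052),"lips")
rect(reg&(Z>.014)&(Z<.16),"all")
org=reg&(f[...,0]>180)&(f[...,1]<190)&(f[...,2]<100)
n,l,st,ce=cv2.connectedComponentsWithStats(org.astype(np.uint8))
for i in range(1,n):
    if st[i,4]>5: print(ce[i].round(),st[i,4],np.nanmedian(c[l==i],0).round(3))
for vv in (195,205,215,222,230,240,250): print(vv,[(int(x),)+tuple((c[vv,x]*1000).round().astype(int)) for x in range(368,402,3)])
im=d["f"][160:280,360:440,::-1]; cv2.imwrite("pics/c1.png",cv2.resize(im,None,fx=5,fy=5,interpolation=2))
s=np.load("/tmp/side.npz"); im=s["f"][140:210,290:370,::-1]; cv2.imwrite("pics/c2.png",cv2.resize(im,None,fx=8,fy=8,interpolation=2))
E
```

```text
mat 5660 [ 539.6 -225. ] [148.2 178.8] 2.9 z 0.003
upper edge 831 [ 514.7 -385.2] [150.2  27.2] 8.5 z 0.1383
lips 466 [ 513.8 -376. ] [182.9  75.3] 7.8 z 0.044
all 2569 [ 515.1 -385.4] [182.9 104.7] 7.8 z 0.0996
[406. 183.] 78 [ 0.582 -0.38   0.139]
[390. 197.] 9 [ 0.559 -0.353  0.118]
[397. 246.] 7 [ 0.465 -0.366  0.116]
[418. 254.] 80 [ 0.451 -0.398  0.139]
195 [(368, np.int64(576), np.int64(-329), np.int64(0)), (371, np.int64(576), np.int64(-335), np.int64(1)), (374, np.int64(576), np.int64(-342), np.int64(0)), (377, np.int64(576), np.int64(-348), np.int64(0)), (380, np.int64(577), np.int64(-355), np.int64(-2)), (383, np.int64(567), np.int64(-347), np.int64(82)), (386, np.int64(563), np.int64(-347), np.int64(113)), (389, np.int64(564), np.int64(-355), np.int64(103)), (392, np.int64(563), np.int64(-360), np.int64(109)), (395, np.int64(561), np.int64(-361), np.int64(129)), (398, np.int64(561), np.int64(-367), np.int64(130)), (401, np.int64(562), np.int64(-374), np.int64(121))]
205 [(368, np.int64(554), np.int64(-328), np.int64(1)), (371, np.int64(552), np.int64(-330), np.int64(29)),
[... 2952 characters left out ...]
3), np.int64(40)), (401, np.int64(478), np.int64(-389), np.int64(44))]
250 [(368, np.int64(458), np.int64(-326), np.int64(0)), (371, np.int64(458), np.int64(-333), np.int64(-2)), (374, np.int64(458), np.int64(-339), np.int64(1)), (377, np.int64(457), np.int64(-346), np.int64(-2)), (380, np.int64(458), np.int64(-347), np.int64(33)), (383, np.int64(458), np.int64(-351), np.int64(41)), (386, np.int64(458), np.int64(-355), np.int64(57)), (389, np.int64(458), np.int64(-358), np.int64(70)), (392, np.int64(458), np.int64(-363), np.int64(79)), (395, np.int64(458), np.int64(-362), np.int64(112)), (398, np.int64(458), np.int64(-370), np.int64(101)), (401, np.int64(458), np.int64(-373), np.int64(112))]
```

View pics/c1.png

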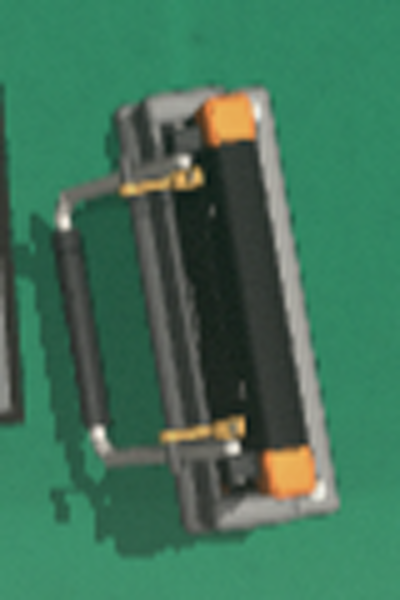

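View pics/c2.png

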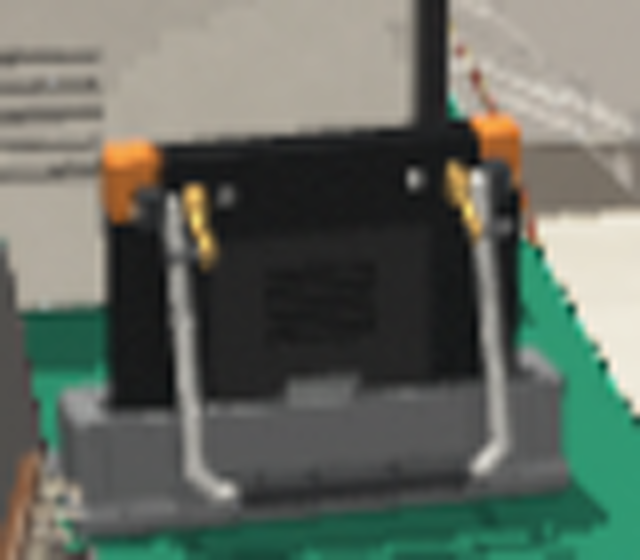

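```bash
cat >> h.py <<'E'
from scipy.spatial.transform import Rotation as Ro
C=np.array([.5165,-.389]); TH=np.radians(97.8)
XT=np.array([np.cos(TH),np.sin(TH),0]); YT=np.array([-np.sin(TH),np.cos(TH),0])
def totool(d,rot=None):
    s=sense(); R=Ro.from_euler("xyz",s["ee_rot"] if rot is None else rot).as_matrix()
    return (R.T@np.asarray(d)).round(4)
def tf(P): # world -> terminal-in-dock frame horizontally, z world
    P=np.asarray(P)-np.r_[C,0]; return np.stack([P@XT,P@YT,P[...,2]],-1)
def plan(wps,step=.06):
    """wps: x,y,z,yaw(deg); prints offset/spin rows, tool pointing down"""
    s=sense(); p=s["position"].copy(); yaw=np.degrees(s["ee_rot"][2])
    for w in wps:
        q=np.array(w[:3]); dy=(w[3]-yaw+180)%360-180
        n=int(max(np.ceil(np.linalg.norm(q-p)/step),np.ceil(abs(dy)/10.4),1))
        for i in range(n):
            o=Ro.from_euler("xyz",[np.pi,0,np.radians(yaw)]).as_matrix().T@((q-p)/n)
            print(o.round(3).tolist(),round(-dy/n,1)); yaw+=dy/n
        p=q
E
python3 - <<'E'
from h import *
c=np.load("/tmp/side.npz")["c"]; f=np.load("/tmp/side.npz")["f"]
t=tf(c); np.set_printoptions(suppress=True,linewidth=200)
m=(abs(t[...,1])<.06)&(t[...,0]>.03)&(t[...,0]<.09)&(t[...,2]>.015)&(t[...,2]<.12)
print("leg pts side",m.sum()); 
for z0 in np.arange(.015,.12,.012):
    k=m&(t[...,2]>=z0)&(t[...,2]<z0+.012)
    if k.sum(): print(z0.round(3),k.sum(),(np.percentile(t[k],[10,50,90],axis=0)[:,:2]*1000).round(0).tolist())
c=np.load("/tmp/top.npz")["c"]; t=tf(c)
m=(abs(t[...,1])<.03)&(t[...,0]>.03)&(t[...,0]<.09)&(t[...,2]>.02)&(t[...,2]<.045)
print("roller top",m.sum(),(np.percentile(t[m],[5,25,50,75,95],axis=0)*1000).round(1).tolist())
plan([(.161,.5,.33,162),(.33,.3,.36,130),(.42,0,.36,90),(.33,-.3,.36,60),(.12,-.48,.36,98)])
E
```

```text
leg pts side 291
0.015 39 [[52.0, -33.0], [56.0, 3.0], [58.0, 38.0]]
0.027 121 [[50.0, -46.0], [54.0, 0.0], [58.0, 47.0]]
0.039 20 [[46.0, -56.0], [48.0, 1.0], [51.0, 56.0]]
0.051 25 [[39.0, -56.0], [42.0, -51.0], [45.0, 58.0]]
0.063 22 [[36.0, -56.0], [39.0, 1.0], [42.0, 59.0]]
0.075 20 [[32.0, -56.0], [35.0, -51.0], [39.0, 57.0]]
0.087 13 [[31.0, -54.0], [32.0, -51.0], [34.0, 58.0]]
0.099 13 [[33.0, -56.0], [39.0, -46.0], [41.0, 56.0]]
0.111 18 [[32.0, -52.0], [37.0, -44.0], [43.0, 55.0]]
roller top 167 [[45.1, -27.1, 27.0], [47.8, -15.0, 30.3], [50.9, -0.1, 31.8], [53.5, 14.7, 32.8], [55.4, 26.8, 35.0]]
[-0.0, 0.0, -0.046] 0.1
[-0.0, 0.0, -0.046] 0.1
[-0.045, -0.028, -0.006] 6.4
[-0.047, -0.022, -0.006] 6.4
[-0.05, -0.017, -0.006] 6.4
[-0.051, -0.011, -0.006] 6.4
[-0.052, -0.006, -0.006] 6.4
[-0.048, -0.021, -0.0] 6.7
[-0.05, -0.015, -0.0] 6.7
[-0.051, -0.009, -0.0] 6.7
[-0.052, -0.003, -0.0] 6.7
[-0.052, 0.003, 0.0] 6.7
[-0.051, 0.009, 0.0] 6.7
[-0.05, -0.015, -0.0] 5.0
[-0.051, -0.011, -0.0] 5.0
[-0.052, -0.006, -0.0] 5.0
[-0.052, -0.002, -0.0] 5.0
[-0.052, 0.003, 0.0] 5.0
[-0.052, 0.008, 0.0] 5.0
[-0.052, -0.018, -0.0] -7.6
[-0.049, -0.025, -0.0] -7.6
[-0.046, -0.031, -0.0] -7.6
[-0.041, -0.037, -0.0] -7.6
[-0.036, -0.042, -0.0] -7.6
```

The side crop shows the leg's silver arms running from the hinges at (170,200) and (480,180) down to the foot bar at (350,490). The brass stop brackets sit at (200,225) and (462,195). The leg is about 20° out. With the tool vertical, the gripper body would hit the slab before a finger could get inside the roller. I'll go round to the -y side at height and check how the arm behaves at its reach limit.

Call:
jog_arm(commands=[{"hand": 100,"offset": [0,0,-0.046],"spin": 0},{"hand": 50,"offset": [0,0,-0.046],"spin": 0},{"hand": 0,"offset": [-0.045,-0.028,-0.006],"spin": 6.4},{"hand": 0,"offset": [-0.047,-0.022,-0.006],"spin": 6.4},{"hand": 0,"offset": [-0.05,-0.017,-0.006],"spin": 6.4}], squeeze=10)

```text
t: 0.72
position: [0.2637, 0.3787, 0.3487]
ee_rot: [-3.141, -0.0, 2.493]
ft_force: [0.5, -0.0, -0.6]
width: 0.0502
grasp_force: 0.0
```

Call:
jog_arm(commands=[{"hand": 0,"offset": [-0.051,-0.011,-0.006],"spin": 6.4},{"hand": 0,"offset": [-0.052,-0.006,-0.006],"spin": 6.4},{"hand": 0,"offset": [-0.048,-0.021,0],"spin": 6.7},{"hand": 0,"offset": [-0.05,-0.015,0],"spin": 6.7},{"hand": 0,"offset": [-0.051,-0.009,0],"spin": 6.7}])

```text
t: 1.35
position: [0.3759, 0.149, 0.3606]
ee_rot: [-3.141, -0.0, 1.918]
ft_force: [1.1, 0.4, 0.2]
width: 0.0009
grasp_force: 0.0
```

Call:
jog_arm(commands=[{"hand": 0,"offset": [-0.052,-0.003,0],"spin": 6.7},{"hand": 0,"offset": [-0.052,0.003,0],"spin": 6.7},{"hand": 0,"offset": [-0.051,0.009,0],"spin": 6.7},{"hand": 0,"offset": [-0.05,-0.015,0],"spin": 5},{"hand": 0,"offset": [-0.051,-0.011,0],"spin": 5}])

```text
t: 1.98
position: [0.3896, -0.1, 0.3604]
ee_rot: [-3.141, -0.0, 1.393]
ft_force: [1.0, -0.0, -0.8]
width: 0.0005
grasp_force: 0.0
```

Call:
jog_arm(commands=[{"hand": 0,"offset": [-0.052,-0.006,0],"spin": 5},{"hand": 0,"offset": [-0.052,-0.002,0],"spin": 5},{"hand": 0,"offset": [-0.052,0.003,0],"spin": 5},{"hand": 0,"offset": [-0.052,0.008,0],"spin": 5},{"hand": 0,"offset": [0,0,0],"spin": 0}])

```text
t: 2.6
position: [0.3291, -0.3011, 0.3597]
ee_rot: [-3.14, -0.001, 1.042]
ft_force: [-0.8, 0.3, -1.2]
width: 0.0005
grasp_force: 0.0
```

Call:
jog_arm(commands=[{"hand": 0,"offset": [-0.052,-0.018,0],"spin": -7.6},{"hand": 0,"offset": [-0.049,-0.025,0],"spin": -7.6},{"hand": 0,"offset": [-0.046,-0.031,0],"spin": -7.6},{"hand": 0,"offset": [-0.041,-0.037,0],"spin": -7.6},{"hand": 0,"offset": [-0.036,-0.042,0],"spin": -7.6}])

```text
t: 3.22
position: [0.1209, -0.4798, 0.3609]
ee_rot: [3.141, 0.0, 1.716]
ft_force: [0.1, -0.6, 0.7]
width: 0.0009
grasp_force: 0.0
```

Call:
jog_arm(commands=[{"hand": 0,"offset": [-0.06,0,0],"spin": 0},{"hand": 0,"offset": [-0.06,0,0],"spin": 0},{"hand": 0,"offset": [-0.06,0,0],"spin": 0},{"hand": 0,"offset": [-0.06,0,0],"spin": 0},{"hand": 0,"offset": [-0.06,0,0],"spin": 0}])

```text
t: 3.85
position: [0.1552, -0.7259, 0.3495]
ee_rot: [3.14, 0.015, 1.712]
ft_force: [11.1, -65.6, 65.3]
width: 0.0005
grasp_force: 0.0
```

```bash
python3 -c "
from h import *
s=sense(); print(s['joint_pos'].round(3),s['ee_rot'].round(3),s['position'].round(3))"
```

```text
[-1.519  0.938  0.186  0.003  2.002 -1.658] [3.14  0.015 1.712] [ 0.155 -0.726  0.35 ]
```

Call:
jog_arm(commands=[{"hand": 0,"offset": [0,0,0],"spin": 0},{"hand": 0,"offset": [0,0,0],"spin": 0}])

```text
t: 4.1
position: [0.1547, -0.7258, 0.3525]
ee_rot: [3.141, 0.021, 1.712]
ft_force: [0.7, -0.2, 0.9]
width: 0.0003
grasp_force: 0.0
```

```bash
python3 -c "
from h import *
s=sense(); print(s['joint_pos'].round(3),s['ee_rot'].round(3),s['position'].round(3),s['ft_force'].round(1)); save(get_image('side'),'s1')"
```

```text
[-1.519  0.934  0.186  0.003  2.    -1.659] [3.141 0.021 1.712] [ 0.155 -0.726  0.353] [ 0.7 -0.2  0.9]
```

Call:
jog_arm(commands=[{"hand": 0,"offset": [-0.03,0,0],"spin": 0},{"hand": 0,"offset": [-0.03,0,0],"spin": 0},{"hand": 0,"offset": [-0.03,0,0],"spin": 0},{"hand": 0,"offset": [0,0,0],"spin": 0}])

```text
t: 4.65
position: [0.1531, -0.7532, 0.3193]
ee_rot: [3.138, 0.059, 1.71]
ft_force: [-0.1, 0.5, 0.1]
width: 0.0005
grasp_force: 0.0
```

```bash
python3 -c "
from h import *
s=sense(); print(s['joint_pos'].round(3),s['ee_rot'].round(3),s['position'].round(3),s['ft_force'].round(1))"
```

```text
[-1.525  0.979  0.187  0.01   1.918 -1.661] [3.138 0.059 1.71 ] [ 0.153 -0.753  0.319] [-0.1  0.5  0.1]
```

Call:
jog_arm(commands=[{"hand": 0,"offset": [-0.05,0,-0.03],"spin": 0},{"hand": 0,"offset": [-0.05,0,-0.03],"spin": 0},{"hand": 0,"offset": [-0.05,0,-0.03],"spin": 0},{"hand": 0,"offset": [-0.05,0,-0.03],"spin": 0},{"hand": 0,"offset": [-0.05,0,-0.03],"spin": 0}])

```text
t: 5.28
position: [0.1422, -0.764, 0.38]
ee_rot: [3.13, 0.214, 1.709]
ft_force: [0.4, 0.2, -0.5]
width: 0.0005
grasp_force: 0.0
```

```bash
python3 -c "
from h import *
s=sense(); print(s['joint_pos'].round(3),s['ee_rot'].round(3),s['position'].round(3),s['ft_force'].round(1))"
```

```text
[-1.549  0.903  0.187  0.038  1.84  -1.674] [3.13  0.214 1.709] [ 0.142 -0.764  0.38 ] [ 0.4  0.2 -0.5]
```

Call:
jog_arm(commands=[{"hand": 0,"offset": [-0.05,0,-0.02],"spin": 0},{"hand": 0,"offset": [-0.05,0,-0.02],"spin": 0},{"hand": 0,"offset": [-0.05,0,-0.02],"spin": 0},{"hand": 0,"offset": [-0.05,0,-0.02],"spin": 0},{"hand": 0,"offset": [-0.05,0,-0.02],"spin": 0}])

```text
t: 5.9
position: [0.1357, -0.7814, 0.4202]
ee_rot: [3.124, 0.358, 1.707]
ft_force: [0.4, -0.1, -0.3]
width: 0.0002
grasp_force: 0.0
```

Call:
jog_arm(commands=[{"hand": 0,"offset": [-0.05,0,-0.02],"spin": 0},{"hand": 0,"offset": [-0.05,0,-0.02],"spin": 0},{"hand": 0,"offset": [-0.05,0,-0.02],"spin": 0},{"hand": 0,"offset": [-0.05,0,-0.02],"spin": 0},{"hand": 0,"offset": [0,0,0],"spin": 0}])

```text
t: 6.52
position: [0.1299, -0.7838, 0.4689]
ee_rot: [3.119, 0.474, 1.704]
ft_force: [0.9, 0.5, -0.2]
width: 0.0005
grasp_force: 0.0
```

```bash
python3 -c "
from h import *
s=sense(); print(s['joint_pos'].round(3),s['ee_rot'].round(3),s['position'].round(3),s['ft_force'].round(1))"
```

```text
[-1.581  0.806  0.187  0.088  1.68  -1.689] [3.119 0.474 1.704] [ 0.13  -0.784  0.469] [ 0.9  0.5 -0.2]
```

Call:
jog_arm(commands=[{"hand": 0,"offset": [-0.05,0,-0.02],"spin": 0},{"hand": 0,"offset": [-0.05,0,-0.02],"spin": 0},{"hand": 0,"offset": [-0.05,0,-0.02],"spin": 0},{"hand": 0,"offset": [-0.05,0,-0.02],"spin": 0},{"hand": 0,"offset": [-0.05,0,-0.02],"spin": 0}])

```text
t: 7.15
position: [0.1218, -0.7733, 0.5414]
ee_rot: [3.114, 0.618, 1.7]
ft_force: [-0.8, 0.3, -0.2]
width: 0.0002
grasp_force: 0.0
```

Call:
jog_arm(commands=[{"hand": 0,"offset": [0.04,0,0.02],"spin": 0},{"hand": 0,"offset": [0.05,0,0.02],"spin": 0},{"hand": 0,"offset": [0.05,0,0.0],"spin": 0}])

```text
t: 7.52
position: [0.1127, -0.7024, 0.454]
ee_rot: [3.113, 0.616, 1.7]
ft_force: [-0.0, -1.7, 1.7]
width: 0.0005
grasp_force: 0.0
```

```bash
cat >> h.py <<'E'
def tip_for(th,engage,gap,p):
    """TCP (x_t,z) so that the shut finger's outer face stands gap mm inside the roller, tip engage mm past contact"""
    r=np.array([17+100*np.sin(th),122-100*np.cos(th)]); n=np.array([np.cos(p),-np.sin(p)]); a=np.array([-np.sin(p),-np.cos(p)])
    return r-(15+gap)*n+engage*a
def world(xt,z,yt=0): return np.r_[C,0]+xt/1000*XT+yt/1000*YT+np.array([0,0,z/1000])
E
python3 -c "
from h import *
s=sense(); print(s['joint_pos'].round(3),s['ee_rot'].round(3),s['position'].round(3),s['ft_force'].round(1))
p=s['ee_rot'][1]; t=tip_for(np.radians(20),3,3,p); print('tip',t,world(*t))
ap=world(*t)-.11*Ro.from_euler('xyz',s['ee_rot']).as_matrix()[:,2]; print('approach',ap, 'delta tool',totool(ap-s['position']), 'world',ap-s['position'])
"
```

```text
[-1.623  0.371  0.986  0.144  1.184 -1.774] [3.113 0.616 1.7  ] [ 0.113 -0.702  0.454] [-0.  -1.7  1.7]
tip [34.77799139 35.98381722] [ 0.51178008 -0.35454378  0.03598382]
approach [ 0.5004299  -0.29194645  0.12572092] delta tool [0.4811 0.4354 0.0743] world [ 0.38770574  0.41041262 -0.32831354]
```

```bash
python3 -c "
from h import *
s=sense(); p=s['position']
for q,n in (((.35,-.33,.42),8),((.49,-.24,.22),5),((.500,-.292,.126),2)):
    q=np.array(q); print(n,totool((q-p)/n)); p=q
"
```

```text
8 [ 0.037  0.036 -0.02 ]
5 [0.0347 0.0294 0.0253]
2 [0.0056 0.0001 0.0537]
```

Call:
jog_arm(commands=[{"hand": 0,"offset": [0.037,0.036,-0.02],"spin": 0},{"hand": 0,"offset": [0.037,0.036,-0.02],"spin": 0},{"hand": 0,"offset": [0.037,0.036,-0.02],"spin": 0},{"hand": 0,"offset": [0.037,0.036,-0.02],"spin": 0},{"hand": 0,"offset": [0.037,0.036,-0.02],"spin": 0}])

```text
t: 8.15
position: [0.2617, -0.4687, 0.4352]
ee_rot: [3.112, 0.618, 1.699]
ft_force: [0.4, -0.6, 0.9]
width: 0.0001
grasp_force: 0.0
```

Call:
jog_arm(commands=[{"hand": 0,"offset": [0.037,0.036,-0.02],"spin": 0},{"hand": 0,"offset": [0.037,0.036,-0.02],"spin": 0},{"hand": 0,"offset": [0.037,0.036,-0.02],"spin": 0},{"hand": 0,"offset": [0.035,0.029,0.025],"spin": 0},{"hand": 0,"offset": [0.035,0.029,0.025],"spin": 0}])

```text
t: 8.78
position: [0.4062, -0.293, 0.3421]
ee_rot: [3.11, 0.618, 1.7]
ft_force: [0.4, -1.4, -0.1]
width: 0.0004
grasp_force: 0.0
```

Call:
jog_arm(commands=[{"hand": 0,"offset": [0.035,0.029,0.025],"spin": 0},{"hand": 0,"offset": [0.035,0.029,0.025],"spin": 0},{"hand": 0,"offset": [0.035,0.029,0.025],"spin": 0},{"hand": 0,"offset": [0,0,0],"spin": 0}])

```text
t: 9.28
position: [0.4883, -0.2378, 0.2197]
ee_rot: [3.117, 0.614, 1.705]
ft_force: [-0.5, -0.5, 0.3]
width: 0.0005
grasp_force: 0.0
```

```bash
python3 -c "
from h import *
s=sense(); print(s['joint_pos'].round(3),s['ee_rot'].round(3),s['position'].round(3),s['ft_force'].round(1))
p=s['ee_rot'][1]; t=tip_for(np.radians(20),3,3,p)
R=Ro.from_euler('xyz',s['ee_rot']).as_matrix(); ap=world(*t)-.05*R[:,2]
print('to 50 short',totool(ap-s['position']))
im=get_image('top'); cv2.imwrite('pics/t2.png',cv2.resize(im['frame'][130:290,330:490,::-1],None,fx=3.5,fy=3.5))
"
```

```text
[-0.455  0.264  1.741 -0.661  0.859 -0.226] [3.117 0.614 1.705] [ 0.488 -0.238  0.22 ] [-0.5 -0.5  0.3]
to 50 short [0.0086 0.0023 0.1687]
```

View pics/t2.png

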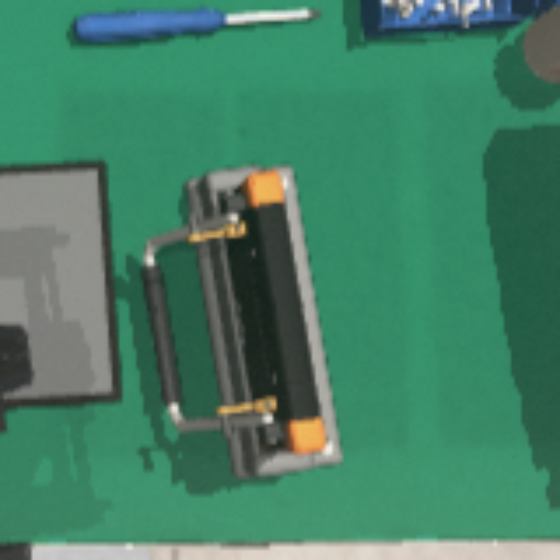

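The picture shows the leg and roller clear at (165,340), with the gripper just entering at the left edge. I advance along the tool axis.

Call:
jog_arm(commands=[{"hand": 0,"offset": [0.004,0.001,0.05],"spin": 0},{"hand": 0,"offset": [0.004,0.001,0.05],"spin": 0},{"hand": 0,"offset": [0,0,0.04],"spin": 0},{"hand": 0,"offset": [0,0,0.02],"spin": 0},{"hand": 0,"offset": [0,0,0],"spin": 0}])

```text
t: 9.95
position: [0.5052, -0.325, 0.0881]
ee_rot: [3.112, 0.617, 1.698]
ft_force: [-0.4, 0.7, 0.6]
width: 0.0004
grasp_force: 0.0
```

```bash
python3 -c "
from h import *
s=sense(); print(s['ee_rot'].round(3),s['position'].round(4),s['ft_force'].round(1), tf(s['position'])*1000)
p=s['ee_rot'][1]; t=tip_for(np.radians(20),3,3,p); print(t,'to go',totool(world(*t)-s['position']))
im=get_image('top'); a=im['frame'][140:290,320:440,::-1]; jm=get_image('side'); b=jm['frame'][120:220,290:370,::-1]
A=cv2.resize(a,(480,600),interpolation=2); B=cv2.resize(b,(320,400),interpolation=2)
o=np.zeros((600,800,3),np.uint8); o[:,:480]=A; o[:400,480:]=B; cv2.imwrite('pics/t3.png',o)
np.savez('/tmp/t3',t=tf(cloud(im)),s=tf(cloud(jm)))
"
```

```text
[3.112 0.617 1.698] [ 0.5052 -0.325   0.0881] [-0.4  0.7  0.6] [64.9213615   2.55253299 88.13563018]
[34.78777011 36.00397984] to go [0.0056 0.001  0.06  ]
```

View pics/t3.png

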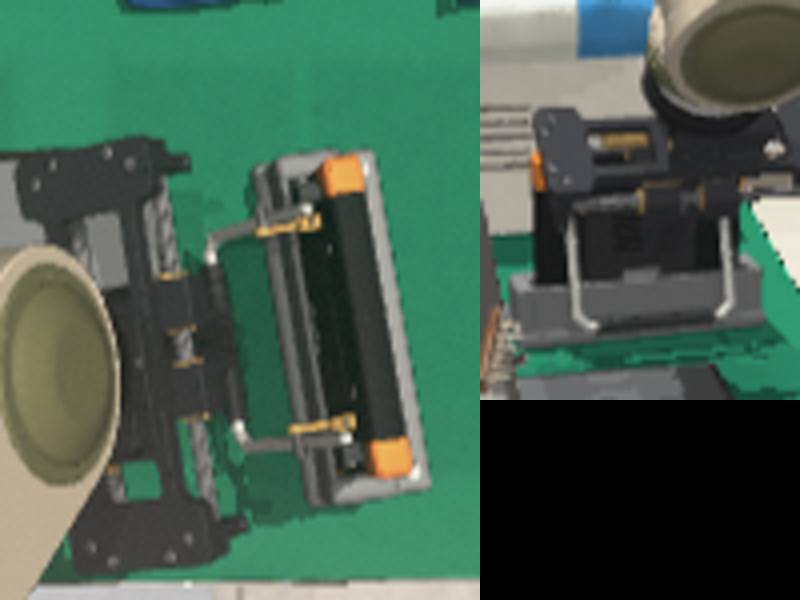

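The picture shows the shut fingers above the roller at about (225,330), between the arms, with the body clear of the brackets. I go in over the roller.

Call:
jog_arm(commands=[{"hand": 0,"offset": [0.002,0,0.02],"spin": 0},{"hand": 0,"offset": [0.001,0,0.015],"spin": 0},{"hand": 0,"offset": [0,0,0.01],"spin": 0},{"hand": 0,"offset": [0,0,0],"spin": 0}])

```text
t: 10.55
position: [0.5099, -0.347, 0.0486]
ee_rot: [3.113, 0.616, 1.7]
ft_force: [-0.2, 0.6, -0.2]
width: 0.0004
grasp_force: 0.0
```

Call:
jog_arm(commands=[{"hand": 0,"offset": [0,0,0.008],"spin": 0},{"hand": 0,"offset": [0,0,0.006],"spin": 0},{"hand": 0,"offset": [0,0,0],"spin": 0}])

```text
t: 10.92
position: [0.5113, -0.3549, 0.0369]
ee_rot: [3.113, 0.616, 1.701]
ft_force: [-0.4, -0.3, 0.8]
width: 0.0004
grasp_force: 0.0
```

```bash
python3 -c "
from h import *
s=sense(); print(s['ee_rot'].round(3),s['position'].round(4),s['ft_force'].round(1), tf(s['position'])*1000)
p=s['ee_rot'][1]; q=tf(s['position'])*1000
for th in (20,24,28,32,34):
    t=tip_for(np.radians(th),4,0,p); print(th,t.round(1),totool(world(*t,q[1])-s['position']))
"
```

```text
[3.113 0.616 1.701] [ 0.5113 -0.3549  0.0369] [-0.4 -0.3  0.8] [34.53172172  0.54078492 36.90590104]
20 [36.6 33.4] [ 0.0037 -0.0001  0.0016]
24 [43.1 36. ] [ 0.0075  0.0001 -0.0043]
28 [49.4 39.1] [ 0.0109  0.0002 -0.0104]
32 [55.4 42.6] [ 0.0138  0.0003 -0.0167]
34 [58.4 44.5] [ 0.0151  0.0004 -0.02  ]
```

Call:
jog_arm(commands=[{"hand": 0,"offset": [0.003,0,0.001],"spin": 0},{"hand": 0,"offset": [0.002,0,-0.002],"spin": 0},{"hand": 0,"offset": [0.002,0,-0.003],"spin": 0},{"hand": 0,"offset": [0,0,0],"spin": 0}])

```text
t: 11.42
position: [0.5104, -0.3466, 0.0369]
ee_rot: [3.112, 0.617, 1.701]
ft_force: [1.0, -0.9, -0.5]
width: 0.0002
grasp_force: 0.6
```

Call:
jog_arm(commands=[{"hand": 0,"offset": [0.002,0,-0.003],"spin": 0},{"hand": 0,"offset": [0.002,0,-0.003],"spin": 0},{"hand": 0,"offset": [0.002,0,-0.003],"spin": 0},{"hand": 0,"offset": [0,0,0],"spin": 0}])

```text
t: 11.92
position: [0.5087, -0.3365, 0.0404]
ee_rot: [3.113, 0.616, 1.701]
ft_force: [1.5, -0.3, 1.4]
width: 0.0002
grasp_force: 0.6
```

```bash
cat > leg.py <<'E'
from h import *
s=sense(); print(s['ee_rot'].round(3),s['position'].round(4),s['ft_force'].round(1),(tf(s['position'])*1000).round(1))
for n in ('side','top'):
    t=tf(cloud(get_image(n)))*1000
    # arm samples below brackets, each side
    m=(abs(abs(t[...,1])-55)<6)&(t[...,0]>24)&(t[...,0]<110)&(t[...,2]>35)&(t[...,2]<88)
    if m.sum()>8: print(n,m.sum(),'theta from arms',np.degrees(np.median(np.arctan2(t[m][:,0]-17,122-t[m][:,2]))).round(1))
E
python3 leg.py
```

```text
[3.113 0.616 1.701] [ 0.5087 -0.3365  0.0404] [ 1.5 -0.3  1.4] [53.1  0.6 40.4]
side 59 theta from arms 32.7
top 104 theta from arms 33.1
```

Call:
jog_arm(commands=[{"hand": 0,"offset": [0.001,0,-0.003],"spin": 0},{"hand": 0,"offset": [0.001,0,-0.003],"spin": 0},{"hand": 0,"offset": [0,0,0],"spin": 0}])

```text
t: 12.4
position: [0.5078, -0.3316, 0.0443]
ee_rot: [3.113, 0.616, 1.7]
ft_force: [0.7, -0.7, 1.2]
width: 0.0004
grasp_force: 0.6
```

```bash
python3 leg.py
```

```text
[3.113 0.616 1.7  ] [ 0.5078 -0.3316  0.0443] [ 0.7 -0.7  1.2] [58.1  0.8 44.3]
side 65 theta from arms 35.6
top 114 theta from arms 35.2
```

Call:
jog_arm(commands=[{"hand": 0,"offset": [0.001,0,-0.003],"spin": 0},{"hand": 0,"offset": [0.0005,0,-0.002],"spin": 0},{"hand": 0,"offset": [0,0,0],"spin": 0}])

```text
t: 12.88
position: [0.507, -0.3275, 0.0473]
ee_rot: [3.113, 0.616, 1.701]
ft_force: [0.1, 0.2, -0.1]
width: 0.0006
grasp_force: 0.2
```

```bash
python3 leg.py
```

```text
[3.113 0.616 1.701] [ 0.507  -0.3275  0.0473] [ 0.1  0.2 -0.1] [62.2  1.1 47.3]
side 64 theta from arms 35.2
top 130 theta from arms 35.0
```

```bash
cat >> h.py <<'E'
def path(wps,step=.06,rot=None,p=None):
    p=sense()["position"] if p is None else np.array(p)
    for w in wps:
        q=np.array(w); n=int(np.ceil(np.linalg.norm(q-p)/step)); print(n,totool((q-p)/n,rot).round(3).tolist()); p=q
E
python3 -c "
from h import *
R=Ro.from_euler('xyz',sense()['ee_rot']).as_matrix(); p=sense()['position']
path([p-.15*R[:,2],(.45,-.15,.44),(.4,.15,.46),(.25,.42,.46),(.15,.65,.46)])
"
```

```text
3 [-0.0, 0.0, -0.05]
5 [-0.015, -0.004, -0.056]
6 [0.039, -0.001, -0.032]
6 [0.039, -0.018, -0.028]
5 [0.039, -0.013, -0.028]
```

Call:
jog_arm(commands=[{"hand": 0,"offset": [-0.001,0,-0.03],"spin": 0},{"hand": 0,"offset": [0,0,-0.05],"spin": 0},{"hand": 0,"offset": [0,0,-0.06],"spin": 0},{"hand": 0,"offset": [-0.015,-0.004,-0.056],"spin": 0},{"hand": 0,"offset": [-0.015,-0.004,-0.056],"spin": 0}])

```text
t: 13.6
position: [0.4759, -0.2095, 0.2722]
ee_rot: [3.113, 0.616, 1.701]
ft_force: [-0.1, -0.6, 0.5]
width: 0.0004
grasp_force: 0.0
```

Call:
jog_arm(commands=[{"hand": 0,"offset": [-0.015,-0.004,-0.056],"spin": 0},{"hand": 0,"offset": [-0.015,-0.004,-0.056],"spin": 0},{"hand": 0,"offset": [-0.015,-0.004,-0.056],"spin": 0},{"hand": 0,"offset": [0.039,-0.001,-0.032],"spin": 0},{"hand": 0,"offset": [0.039,-0.001,-0.032],"spin": 0}])

```text
t: 14.22
position: [0.4346, -0.0526, 0.4407]
ee_rot: [3.112, 0.616, 1.699]
ft_force: [-0.2, -0.9, 0.1]
width: 0.0009
grasp_force: 0.0
```

Call:
jog_arm(commands=[{"hand": 0,"offset": [0.039,-0.001,-0.032],"spin": 0},{"hand": 0,"offset": [0.039,-0.001,-0.032],"spin": 0},{"hand": 0,"offset": [0.039,-0.001,-0.032],"spin": 0},{"hand": 0,"offset": [0.039,-0.001,-0.032],"spin": 0},{"hand": 0,"offset": [0.039,-0.018,-0.028],"spin": 0}])

```text
t: 14.85
position: [0.3764, 0.1912, 0.454]
ee_rot: [3.114, 0.617, 1.701]
ft_force: [0.4, 0.2, -0.8]
width: 0.0005
grasp_force: 0.0
```

Call:
jog_arm(commands=[{"hand": 0,"offset": [0.039,-0.018,-0.028],"spin": 0},{"hand": 0,"offset": [0.039,-0.018,-0.028],"spin": 0},{"hand": 0,"offset": [0.039,-0.018,-0.028],"spin": 0},{"hand": 0,"offset": [0.039,-0.018,-0.028],"spin": 0},{"hand": 0,"offset": [0.039,-0.018,-0.028],"spin": 0}])

```text
t: 15.48
position: [0.2517, 0.4152, 0.4536]
ee_rot: [3.113, 0.617, 1.701]
ft_force: [0.9, 0.1, 0.3]
width: 0.0005
grasp_force: 0.0
```

```bash
python3 leg.py; python3 -c "
from h import *
print(sense()['joint_pos'].round(3)); path([(.12,.72,.46)])"
```

```text
[3.113 0.617 1.701] [0.2517 0.4152 0.4536] [0.9 0.1 0.3] [832.7 153.2 453.6]
side 111 theta from arms 35.8
top 139 theta from arms 35.0
[ 0.993  0.462  0.86  -0.526  2.225  0.61 ]
6 [0.042, -0.014, -0.032]
```

Call:
jog_arm(commands=[{"hand": 0,"offset": [0.042,-0.014,-0.032],"spin": 0},{"hand": 0,"offset": [0.042,-0.014,-0.032],"spin": 0},{"hand": 0,"offset": [0.042,-0.014,-0.032],"spin": 0},{"hand": 0,"offset": [0.03,-0.01,-0.022],"spin": 0},{"hand": 0,"offset": [0.03,-0.01,-0.022],"spin": 0}])

```text
t: 16.2
position: [0.1464, 0.5753, 0.4211]
ee_rot: [3.1, 0.602, 1.701]
ft_force: [-0.8, -0.8, 0.5]
width: 0.0007
grasp_force: 0.0
```

```bash
cat > st.py <<'E'
from h import *
s=sense(); R=Ro.from_euler('xyz',s['ee_rot']).as_matrix()
print(s['joint_pos'].round(3),s['ee_rot'].round(3),s['position'].round(4),s['ft_force'].round(1),'toolz',R[:,2].round(3))
E
python3 st.py; python3 -c "
from h import *
print(totool([0,.05,0]),totool([0,.05,.02]))"
```

```text
[ 1.245  0.898  0.189 -0.519  2.526  0.746] [3.1   0.602 1.701] [0.1464 0.5753 0.4211] [-0.8 -0.8  0.5] toolz [ 0.114 -0.555 -0.824]
[ 0.0409  0.0077 -0.0278] [ 0.0295  0.0083 -0.0442]
```

```bash
python3 -c "
from h import *
print(totool([-.03,.04,.02]),totool([-.015,.045,.02]))"
```

```text
[ 0.0246 -0.0228 -0.0421] [ 0.0271 -0.0072 -0.0432]
```

Call:
jog_arm(commands=[{"hand": 0,"offset": [0.025,-0.023,-0.042],"spin": 0},{"hand": 0,"offset": [0.025,-0.023,-0.042],"spin": 0},{"hand": 0,"offset": [0.025,-0.023,-0.042],"spin": 0},{"hand": 0,"offset": [0.027,-0.007,-0.043],"spin": 0},{"hand": 0,"offset": [0.027,-0.007,-0.043],"spin": 0}])

```text
t: 16.82
position: [0.0181, 0.5976, 0.4152]
ee_rot: [3.075, 0.539, 1.705]
ft_force: [-0.9, 0.4, -0.5]
width: 0.0007
grasp_force: 0.0
```

```bash
python3 st.py; python3 -c "
from h import *
print(totool([0,.05,0.02]))"
```

```text
[ 1.43   0.895  0.189 -0.363  2.533  1.028] [3.075 0.539 1.705] [0.0181 0.5976 0.4152] [-0.9  0.4 -0.5] toolz [ 0.134 -0.498 -0.856]
[ 0.0323  0.0095 -0.0421]
```

Call:
jog_arm(commands=[{"hand": 0,"offset": [0.05,0.008,-0.025],"spin": 0},{"hand": 0,"offset": [0.05,0.008,-0.025],"spin": 0},{"hand": 0,"offset": [0.05,0.008,-0.02],"spin": 0},{"hand": 0,"offset": [0.05,0.008,-0.02],"spin": 0},{"hand": 0,"offset": [0.05,0.008,-0.02],"spin": 0}])

```text
t: 17.45
position: [0.0179, 0.6718, 0.2944]
ee_rot: [3.055, 0.455, 1.712]
ft_force: [0.6, 1.2, 0.2]
width: 0.0008
grasp_force: 0.0
```

```bash
python3 st.py; python3 -c "
from h import *
print(totool([0,.05,0.0]),totool([0,.05,0.02]))"
```

```text
[ 1.444  1.045  0.188 -0.273  2.309  1.14 ] [3.055 0.455 1.712] [0.0179 0.6718 0.2944] [0.6 1.2 0.2] toolz [ 0.147 -0.421 -0.895]
[ 0.0445  0.0089 -0.0211] [ 0.0357  0.0104 -0.039 ]
```

```bash
python3 -c "
from h import *
print(totool([-.035,.035,.035]))"
```

```text
[ 0.0202 -0.0254 -0.0512]
```

Call:
jog_arm(commands=[{"hand": 0,"offset": [0.02,-0.025,-0.051],"spin": 0},{"hand": 0,"offset": [0.02,-0.025,-0.051],"spin": 0},{"hand": 0,"offset": [0.02,-0.025,-0.051],"spin": 0},{"hand": 0,"offset": [0.02,-0.025,-0.051],"spin": 0},{"hand": 0,"offset": [0.02,-0.025,-0.051],"spin": 0}])

```text
t: 18.08
position: [-0.1265, 0.634, 0.3739]
ee_rot: [3.048, 0.358, 1.722]
ft_force: [-0.5, 0.5, 0.7]
width: 0.0006
grasp_force: 0.0
```

```bash
python3 st.py; python3 -c "
from h import *
print(totool([0,.05,0.02]),totool([-.02,.05,0.02]))"
```

```text
[ 1.635  0.926  0.188 -0.177  2.368  1.361] [3.048 0.358 1.722] [-0.1265  0.634   0.3739] [-0.5  0.5  0.7] toolz [ 0.145 -0.331 -0.932]
[ 0.0393  0.0108 -0.0352] [ 0.0421 -0.0088 -0.0381]
```

Call:
jog_arm(commands=[{"hand": 0,"offset": [0.04,-0.016,-0.036],"spin": 0},{"hand": 0,"offset": [0.04,-0.016,-0.036],"spin": 0},{"hand": 0,"offset": [0.04,-0.016,-0.036],"spin": 0},{"hand": 0,"offset": [0.04,-0.016,-0.036],"spin": 0},{"hand": 0,"offset": [0.04,-0.016,-0.036],"spin": 0}])

```text
t: 18.7
position: [-0.1983, 0.648, 0.3548]
ee_rot: [3.059, 0.245, 1.733]
ft_force: [-0.5, -0.8, -0.1]
width: 0.0002
grasp_force: 0.0
```

```bash
python3 st.py; python3 -c "
from h import *
print(totool([0,.05,0.02]),totool([-.02,.05,0.02]))"
```

```text
[ 1.726  0.941  0.187 -0.109  2.255  1.496] [3.059 0.245 1.733] [-0.1983  0.648   0.3548] [-0.5 -0.8 -0.1] toolz [ 0.121 -0.226 -0.967]
[ 0.043   0.0106 -0.0306] [ 0.0461 -0.009  -0.033 ]
```

Call:
jog_arm(commands=[{"hand": 0,"offset": [0.043,-0.022,-0.034],"spin": 0},{"hand": 0,"offset": [0.043,-0.022,-0.034],"spin": 0},{"hand": 0,"offset": [0.043,-0.022,-0.034],"spin": 0},{"hand": 0,"offset": [0.043,-0.022,-0.034],"spin": 0},{"hand": 0,"offset": [0.043,-0.022,-0.034],"spin": 0}])

```text
t: 19.32
position: [-0.2756, 0.6529, 0.3489]
ee_rot: [3.084, 0.116, 1.742]
ft_force: [1.0, -0.5, -0.0]
width: 0.0005
grasp_force: 0.0
```

```bash
python3 st.py; python3 -c "
from h import *
print(totool([-.03,.045,0.02]))"
```

```text
[ 1.823  0.941  0.187 -0.057  2.133  1.62 ] [3.084 0.116 1.742] [-0.2756  0.6529  0.3489] [ 1.  -0.5 -0. ] toolz [ 0.077 -0.104 -0.992]
[ 0.0468 -0.0204 -0.0268]
```

Call:
jog_arm(commands=[{"hand": 0,"offset": [0.043,-0.03,-0.03],"spin": 0},{"hand": 0,"offset": [0.043,-0.03,-0.03],"spin": 0},{"hand": 0,"offset": [0.043,-0.03,-0.03],"spin": 0},{"hand": 0,"offset": [0,0,0],"spin": 0}])

```text
t: 19.82
position: [-0.3323, 0.6477, 0.3488]
ee_rot: [3.106, 0.036, 1.748]
ft_force: [0.8, 0.1, 0.2]
width: 0.0005
grasp_force: 0.0
```

```bash
python3 st.py; python3 -c "
from h import *
print(totool([-.03,.045,0.02]))"
```

```text
[ 1.895  0.939  0.187 -0.034  2.056  1.702] [3.106 0.036 1.748] [-0.3323  0.6477  0.3488] [0.8 0.1 0.2] toolz [ 0.041 -0.029 -0.999]
[ 0.0488 -0.0208 -0.0225]
```

Call:
jog_arm(commands=[{"hand": 0,"offset": [0.035,-0.05,-0.02],"spin": 0},{"hand": 0,"offset": [0.03,-0.05,-0.02],"spin": 0},{"hand": 0,"offset": [0,0,0],"spin": 0}])

```text
t: 20.2
position: [-0.4008, 0.6263, 0.341]
ee_rot: [3.124, -0.01, 1.75]
ft_force: [-0.1, 1.1, -0.5]
width: 0.0004
grasp_force: 0.0
```

```bash
python3 st.py; python3 -c "
from h import *
print(totool([-.03,.045,0.02]))"
```

```text
[ 1.99   0.949  0.188 -0.022  1.999  1.802] [ 3.124 -0.01   1.75 ] [-0.4008  0.6263  0.341 ] [-0.1  1.1 -0.5] toolz [ 0.016  0.013 -1.   ]
[ 0.0498 -0.0212 -0.0199]
```

```bash
python3 leg.py; python3 - <<'E'
from h import *
im=get_image('top'); f=im['frame'].astype(int); t=tf(cloud(im))*1000
m=(f[...,0]>150)&(f[...,1]>100)&(f[...,2]<90)&(f[...,0]-f[...,2]>80)&(abs(t[...,1])<56)&(t[...,0]>12)&(t[...,0]<60)
for sg in(1,-1):
    k=m&(t[...,1]*sg>0); print(sg,k.sum(),np.percentile(t[k],[5,50,95],axis=0).round(1).tolist())
k=(abs(t[...,1])<35)&(t[...,0]>55)&(t[...,0]<95)&(t[...,2]>25)&(t[...,2]<60); print('roller',k.sum(),np.percentile(t[k],[5,50,95],axis=0).round(1).tolist())
k=(abs(t[...,1])<60)&(t[...,2]>130)&(t[...,2]<150); print('slab top',k.sum(),np.percentile(t[k],[3,50,97],axis=0).round(1).tolist())
plan([(-.35,.58,.36,100),(0,.48,.36,120),(.3,.32,.36,150),(.40,0,.36,188),(*world(107,280,0)[:3],188)])
E
```

```text
[ 3.124 -0.01   1.75 ] [-0.4008  0.6263  0.341 ] [-0.1  1.1 -0.5] [1130.4  771.   341. ]
side 110 theta from arms 35.4
top 136 theta from arms 35.0
1 15 [[14.3, 46.2, 8.7], [23.6, 48.2, 118.9], [41.5, 50.5, 127.3]]
-1 10 [[21.5, -47.8, 114.1], [26.2, -46.1, 121.4], [37.5, -44.3, 127.2]]
roller 198 [[67.1, -31.3, 35.7], [72.9, -0.3, 39.9], [77.7, 31.3, 42.6]]
slab top 899 [[-233.4, -55.4, 131.3], [1.9, 7.8, 138.6], [12.9, 57.4, 147.2]]
[-0.028, 0.019, -0.009] 0.0
[-0.028, 0.019, -0.009] 0.0
[-0.023, 0.047, 0.0] -2.9
[-0.025, 0.046, 0.0] -2.9
[-0.027, 0.044, 0.0] -2.9
[-0.029, 0.043, 0.0] -2.9
[-0.032, 0.041, 0.0] -2.9
[-0.034, 0.04, 0.0] -2.9
[-0.036, 0.038, 0.0] -2.9
[-0.048, 0.03, 0.0] -5.0
[-0.051, 0.026, 0.0] -5.0
[-0.053, 0.021, 0.0] -5.0
[-0.054, 0.016, 0.0] -5.0
[-0.055, 0.012, 0.0] -5.0
[-0.056, 0.007, 0.0] -5.0
[-0.041, -0.038, -0.0] -6.3
[-0.037, -0.042, -0.0] -6.3
[-0.032, -0.046, -0.0] -6.3
[-0.027, -0.049, -0.0] -6.3
[-0.021, -0.052, -0.0] -6.3
[-0.015, -0.054, -0.0] -6.3
[-0.01, -0.049, 0.013] 0.0
[-0.01, -0.049, 0.013] 0.0
[-0.01, -0.049, 0.013] 0.0
[-0.01, -0.049, 0.013] 0.0
[-0.01, -0.049, 0.013] 0.0
[-0.01, -0.049, 0.013] 0.0
```

Call:
jog_arm(commands=[{"hand": 0,"offset": [-0.028,0.019,-0.009],"spin": 0},{"hand": 100,"offset": [-0.028,0.019,-0.009],"spin": 0},{"hand": 100,"offset": [-0.023,0.047,0],"spin": -2.9},{"hand": 100,"offset": [-0.025,0.046,0],"spin": -2.9},{"hand": 100,"offset": [-0.027,0.044,0],"spin": -2.9}])

```text
t: 20.98
position: [-0.2008, 0.538, 0.361]
ee_rot: [3.122, -0.008, 1.899]
ft_force: [-0.3, 0.6, 1.1]
width: 0.0385
grasp_force: 0.0
```

Call:
jog_arm(commands=[{"hand": 100,"offset": [-0.029,0.043,0],"spin": -2.9},{"hand": 100,"offset": [-0.032,0.041,0],"spin": -2.9},{"hand": 100,"offset": [-0.034,0.04,0],"spin": -2.9},{"hand": 100,"offset": [-0.036,0.038,0],"spin": -2.9},{"hand": 100,"offset": [-0.048,0.03,0],"spin": -5}])

```text
t: 21.6
position: [0.0499, 0.4546, 0.3636]
ee_rot: [3.12, -0.002, 2.19]
ft_force: [-0.0, 1.4, 0.7]
width: 0.087
grasp_force: 0.0
```

Call:
jog_arm(commands=[{"hand": 100,"offset": [-0.051,0.026,0],"spin": -5},{"hand": 100,"offset": [-0.053,0.021,0],"spin": -5},{"hand": 100,"offset": [-0.054,0.016,0],"spin": -5},{"hand": 100,"offset": [-0.055,0.012,0],"spin": -5},{"hand": 100,"offset": [-0.056,0.007,0],"spin": -5}])

```text
t: 22.22
position: [0.3003, 0.3219, 0.3661]
ee_rot: [3.121, 0.008, 2.626]
ft_force: [-0.6, 0.9, -0.5]
width: 0.0882
grasp_force: 0.0
```

Call:
jog_arm(commands=[{"hand": 100,"offset": [-0.041,-0.038,0],"spin": -6.3},{"hand": 100,"offset": [-0.037,-0.042,0],"spin": -6.3},{"hand": 100,"offset": [-0.032,-0.046,0],"spin": -6.3},{"hand": 100,"offset": [-0.027,-0.049,0],"spin": -6.3},{"hand": 100,"offset": [-0.021,-0.052,0],"spin": -6.3}])

```text
t: 22.85
position: [0.3842, 0.0547, 0.3637]
ee_rot: [3.129, 0.017, -3.107]
ft_force: [1.9, -0.2, 0.7]
width: 0.0885
grasp_force: 0.0
```

```bash
python3 st.py; python3 - <<'E'
from h import *
plan([(*world(109,280,1),188)])
im=get_image('top'); t=tf(cloud(im))*1000
k=(abs(t[...,1])<50)&(abs(t[...,0])<30)&(t[...,2]>132)&(t[...,2]<146); print('slab top',k.sum(),np.percentile(t[k],[5,50,95],axis=0).round(1).tolist())
E
```

```text
[-0.174 -0.075  1.617  0.016  1.586 -1.779] [ 3.129  0.017 -3.107] [0.3842 0.0547 0.3637] [ 1.9 -0.2  0.7] toolz [ 0.017  0.013 -1.   ]
[-0.015, -0.049, 0.012] -0.9
[-0.014, -0.049, 0.012] -0.9
[-0.014, -0.049, 0.012] -0.9
[-0.013, -0.049, 0.012] -0.9
[-0.012, -0.049, 0.012] -0.9
[-0.011, -0.05, 0.012] -0.9
[-0.011, -0.05, 0.012] -0.9
slab top 537 [[-3.4, -45.1, 134.8], [5.3, 0.7, 138.4], [12.7, 44.8, 141.2]]
```

Call:
jog_arm(commands=[{"hand": 100,"offset": [-0.015,-0.049,0.012],"spin": -0.9},{"hand": 100,"offset": [-0.014,-0.049,0.012],"spin": -0.9},{"hand": 100,"offset": [-0.014,-0.049,0.012],"spin": -0.9},{"hand": 100,"offset": [-0.013,-0.049,0.012],"spin": -0.9},{"hand": 100,"offset": [-0.012,-0.049,0.012],"spin": -0.9}])

```text
t: 23.52
position: [0.4685, -0.1845, 0.3013]
ee_rot: [3.13, 0.017, -3.031]
ft_force: [-0.1, -0.2, 1.2]
width: 0.0881
grasp_force: 0.0
```

```bash
python3 - <<'E'
from h import *
im=get_image('top'); t=tf(cloud(im))*1000; save(im,'t5')
k=(abs(t[...,1])<50)&(abs(t[...,0])<30)&(t[...,2]>136.5)&(t[...,2]<146)
for y0 in(-50,-25,0,25):
    q=t[k&(t[...,1]>=y0)&(t[...,1]<y0+25)]; print(y0,len(q),np.percentile(q[:,0],[2,10,50,90,98]).round(1))
v,u=np.nonzero(k)
# row profile across slab at mid
for r in (215,222):
    print(r,[(int(c),int(t[r,c,0]),int(t[r,c,2])) for c in range(396,424) if np.isfinite(t[r,c,0])])
f=im['frame'].astype(int); m=(f[...,0]>180)&(f[...,1]<190)&(f[...,2]<100)&(t[...,2]>137)&(t[...,2]<146)&(abs(t[...,0])<30)
for sg in(1,-1):
    q=t[m&(t[...,1]*sg>40)]; print(sg,len(q),np.percentile(q,[2,50,98],axis=0).round(1).tolist())
k=(abs(t[...,1])<90)&(abs(t[...,0])<60)&(abs(t[...,2]-46)<3); q=t[k]; print('lips',len(q),np.percentile(q[:,0],[2,98]),np.percentile(q[:,1],[1,99]))
E
python3 st.py
```

```text
-50 116 [-3.4 -2.4  4.8 11.  12.5]
-25 113 [-3.6 -1.9  4.  10.5 12.3]
0 115 [-3.8 -2.3  4.7 10.8 13.3]
25 116 [-3.8 -2.2  4.2 11.1 12.2]
215 [(396, 7, 44), (397, 5, 46), (398, 7, 64), (399, 9, 81), (400, 10, 93), (401, 11, 107), (402, 11, 114), (403, 12, 129), (404, 12, 134), (405, 10, 137), (406, 9, 137), (407, 7, 139), (408, 5, 139), (409, 4, 139), (410, 1, 137), (411, 0, 138), (412, -1, 140), (413, -3, 137), (414, -37, 13), (415, -40, 9), (416, -41, 13), (417, -44, 9), (418, -46, 11), (419, -48, 12), (420, -54, 0), (421, -56, -1), (422, -58, 0), (423, -60, 0)]
222 [(396, 9, 42), (397, 7, 41), (398, 6, 45), (399, 6, 58), (400, 9, 78), (401, 10, 90), (402, 11, 103), (403, 11, 113), (404, 12, 124), (405, 12, 135), (406, 10, 135), (407, 9, 138), (408, 8, 139), (409, 5, 135), (410, 4, 140), (411, 2, 139), (412, 0, 139), (413, -1, 137), (414, -3, 138), (415, -37, 12), (416, -39, 12), (417, -41, 13), (418, -44, 11), (419, -45, 12), (420, -47, 14), (421, -54, -3), (422, -55, 0), (423, -58, -1)]
1 68 [[-3.9, 59.6, 137.1], [3.7, 67.3, 139.0], [10.9, 74.8, 142.0]]
-1 65 [[-3.1, -72.9, 137.4], [4.0, -65.3, 139.2], [12.0, -58.2, 142.8]]
lips 210 [-22.30134359  10.62904955] [-89.3684342   89.50987881]
[-0.624  0.228  1.452  0.019  1.458 -2.305] [ 3.13   0.015 -3.034] [ 0.4691 -0.1888  0.2987] [-1.  -2.1 -3.1] toolz [ 0.013  0.013 -1.   ]
```

```bash
cat >> h.py <<'E'
C=C+4.2e-3*XT[:2]+1e-3*YT[:2]
E
python3 - <<'E'
from h import *
print(C); s=sense(); print(tf(s['position'])*1000)
for z in(200,100,28): print(z,totool(world(105.5,z)-s['position']))
E
```

```text
[ 0.51493925 -0.38497457]
[200.58362215  18.80369935 298.65138021]
200 [-0.02   -0.0957  0.0978]
100 [-0.0186 -0.0969  0.1978]
28 [-0.0175 -0.0977  0.2698]
```

Call:
jog_arm(commands=[{"hand": 100,"offset": [-0.01,-0.05,0.03],"spin": -0.8},{"hand": 100,"offset": [-0.009,-0.047,0.04],"spin": -0.8},{"hand": 100,"offset": [0,0,0.06],"spin": 0},{"hand": 100,"offset": [0,0,0.06],"spin": 0},{"hand": 100,"offset": [0,0,0],"spin": 0}])

```text
t: 24.2
position: [0.5, -0.2728, 0.1076]
ee_rot: [3.124, 0.012, -3.004]
ft_force: [-0.5, -0.1, 0.3]
width: 0.0882
grasp_force: 0.0
```

```bash
python3 st.py; python3 - <<'E'
from h import *
s=sense(); print(tf(s['position'])*1000)
for z in(70,30): print(z,totool(world(105.5,z)-s['position']))
E
```

```text
[-0.714  0.54   1.522  0.023  1.084 -2.434] [ 3.124  0.012 -3.004] [ 0.5    -0.2728  0.1076] [-0.5 -0.1  0.3] toolz [ 0.01   0.019 -1.   ]
[113.15039752  -0.41297906 107.64762999]
70 [ 0.0009 -0.0083  0.0375]
30 [ 0.0014 -0.009   0.0775]
```

Call:
jog_arm(commands=[{"hand": 100,"offset": [0.001,-0.008,0.01],"spin": 0},{"hand": 100,"offset": [0,-0.001,0.02],"spin": 0},{"hand": 100,"offset": [0,0,0],"spin": 0}])

```text
t: 24.58
position: [0.503, -0.2828, 0.0816]
ee_rot: [3.131, 0.018, -3.002]
ft_force: [-0.6, 0.2, 0.5]
width: 0.0882
grasp_force: 0.0
```

```bash
python3 st.py; python3 - <<'E'
from h import *
s=sense(); print(tf(s['position'])*1000)
im=get_image('top'); jm=get_image('side')
A=cv2.resize(im['frame'][150:280,310:440,::-1],(520,520),interpolation=2); B=cv2.resize(jm['frame'][120:220,290:360,::-1],(280,400),interpolation=2)
o=np.zeros((520,800,3),np.uint8); o[:,:520]=A; o[:400,520:]=B; cv2.imwrite('pics/t6.png',o)
print(totool(world(105.5,30)-s['position']))
E
```

```text
[-0.724  0.585  1.526  0.024  1.027 -2.447] [ 3.131  0.018 -3.002] [ 0.503  -0.2828  0.0816] [-0.6  0.2  0.5] toolz [ 0.017  0.013 -1.   ]
[102.82030734  -2.03898702  81.64150614]
[0.003  0.0022 0.0516]
```

View pics/t6.png

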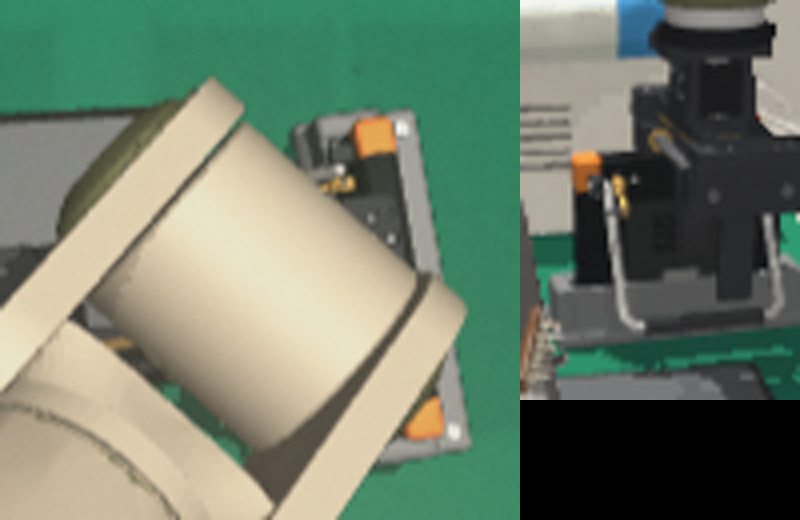

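The top view is mostly hidden by the wrist. The side view shows the finger at (735,260) between the arms and above the roller, with the body clear of the bracket at (620,190). I descend gently.

Call:
jog_arm(commands=[{"hand": 100,"offset": [0.002,0.003,0],"spin": 0},{"hand": 100,"offset": [0.001,0,0.008],"spin": 0},{"hand": 100,"offset": [0,0,0.008],"spin": 0},{"hand": 100,"offset": [0,0,0],"spin": 0}])

```text
t: 25.18
position: [0.4993, -0.2789, 0.0637]
ee_rot: [3.129, 0.016, -3.002]
ft_force: [0.7, 0.7, -0.3]
width: 0.0882
grasp_force: 0.0
```

Call:
jog_arm(commands=[{"hand": 100,"offset": [0,0,0.008],"spin": 0},{"hand": 100,"offset": [0,0,0.006],"spin": 0},{"hand": 100,"offset": [0,0,0],"spin": 0}])

```text
t: 25.55
position: [0.4996, -0.2788, 0.0499]
ee_rot: [3.129, 0.017, -3.002]
ft_force: [-0.7, -0.1, 0.5]
width: 0.0883
grasp_force: 0.0
```

```bash
python3 st.py; python3 - <<'E'
from h import *
s=sense(); print(tf(s['position'])*1000)
print(totool(world(105.5,30)-s['position']))
E
```

```text
[-0.723  0.622  1.561  0.025  0.957 -2.448] [ 3.129  0.017 -3.002] [ 0.4996 -0.2788  0.0499] [-0.7 -0.1  0.5] toolz [ 0.015  0.014 -1.   ]
[107.27551099   0.74041575  49.91154735]
[-0.0004 -0.002   0.0199]
```

Call:
jog_arm(commands=[{"hand": 100,"offset": [0,-0.0015,0.002],"spin": 0},{"hand": 100,"offset": [0,0,0.004],"spin": 0},{"hand": 100,"offset": [0,0,0.004],"spin": 0},{"hand": 100,"offset": [0,0,0],"spin": 0}])

```text
t: 26.05
position: [0.5001, -0.2802, 0.0401]
ee_rot: [3.13, 0.017, -3.002]
ft_force: [0.1, -0.5, -1.0]
width: 0.0883
grasp_force: 0.0
```

Call:
jog_arm(commands=[{"hand": 100,"offset": [0,0,0.004],"spin": 0},{"hand": 100,"offset": [0,0,0.004],"spin": 0},{"hand": 100,"offset": [0,0,0],"spin": 0}])

```text
t: 26.42
position: [0.5002, -0.2801, 0.0321]
ee_rot: [3.13, 0.017, -3.002]
ft_force: [-1.0, 1.0, 1.1]
width: 0.0879
grasp_force: 0.0
```

```bash
python3 st.py; python3 leg.py; python3 - <<'E'
from h import *
im=get_image('side'); t=tf(cloud(im))*1000
k=(abs(t[...,1])<38)&(abs(t[...,1])>12)&(t[...,0]>50)&(t[...,0]<100)&(t[...,2]>22)&(t[...,2]<60); print('roller(side, outer face)',k.sum(),np.percentile(t[k],[5,50,95],axis=0).round(1).tolist())
E
```

```text
[-0.724  0.651  1.566  0.026  0.923 -2.45 ] [ 3.13   0.017 -3.002] [ 0.5002 -0.2801  0.0321] [-1.   1.   1.1] toolz [ 0.015  0.014 -1.   ]
[ 3.13   0.017 -3.002] [ 0.5002 -0.2801  0.0321] [-1.   1.   1.1] [105.9   0.4  32.1]
side 67 theta from arms 33.5
top 11 theta from arms 33.1
roller(side, outer face) 43 [[70.0, -36.9, 32.0], [72.9, -23.7, 37.6], [76.6, -12.2, 41.3]]
```

Call:
jog_arm(commands=[{"hand": 100,"offset": [0,0.0015,0],"spin": 0},{"hand": 100,"offset": [0,0.0015,0],"spin": 0},{"hand": 100,"offset": [0,0.0015,0],"spin": 0},{"hand": 100,"offset": [0,0.0015,0],"spin": 0},{"hand": 100,"offset": [0,0,0],"spin": 0}])

```text
t: 27.2
position: [0.4995, -0.2741, 0.0326]
ee_rot: [3.13, 0.018, -3.002]
ft_force: [0.3, -0.5, 0.1]
width: 0.0881
grasp_force: 0.3
```

Call:
jog_arm(commands=[{"hand": 100,"offset": [0,0.001,0],"spin": 0},{"hand": 100,"offset": [0,0.001,0],"spin": 0},{"hand": 100,"offset": [0,0,0],"spin": 0}])

```text
t: 27.58
position: [0.4992, -0.2722, 0.0326]
ee_rot: [3.13, 0.018, -3.002]
ft_force: [-0.4, -0.5, 0.5]
width: 0.0882
grasp_force: 0.4
```

Call:
jog_arm(commands=[{"hand": 100,"offset": [0,0.001,0],"spin": 0},{"hand": 100,"offset": [0,0.001,0],"spin": 0},{"hand": 100,"offset": [0,0,0],"spin": 0}])

```text
t: 27.95
position: [0.4989, -0.2702, 0.0326]
ee_rot: [3.13, 0.017, -3.002]
ft_force: [1.3, -1.1, 0.3]
width: 0.0885
grasp_force: 0.4
```

```bash
python3 st.py; python3 leg.py
```

```text
[-0.712  0.64   1.586  0.026  0.913 -2.439] [ 3.13   0.017 -3.002] [ 0.4989 -0.2702  0.0326] [ 1.3 -1.1  0.3] toolz [ 0.016  0.014 -1.   ]
[ 3.13   0.017 -3.002] [ 0.4989 -0.2702  0.0326] [ 1.3 -1.1  0.3] [115.9   0.3  32.6]
side 61 theta from arms 39.2
top 24 theta from arms 39.0
```

Call:
jog_arm(commands=[{"hand": 100,"offset": [0,0.001,0],"spin": 0},{"hand": 100,"offset": [0,0,0],"spin": 0}])

```text
t: 28.3
position: [0.4988, -0.2693, 0.0327]
ee_rot: [3.13, 0.018, -3.002]
ft_force: [-0.1, -1.1, -0.1]
width: 0.0881
grasp_force: 0.5
```

Call:
jog_arm(commands=[{"hand": 100,"offset": [0,0.001,0],"spin": 0},{"hand": 100,"offset": [0,0,0],"spin": 0}])

```text
t: 28.55
position: [0.4987, -0.2683, 0.0327]
ee_rot: [3.13, 0.018, -3.002]
ft_force: [-0.5, -0.8, 0.6]
width: 0.0883
grasp_force: 0.5
```

Call:
jog_arm(commands=[{"hand": 100,"offset": [0,0.001,0],"spin": 0},{"hand": 100,"offset": [0,0,0],"spin": 0}])

```text
t: 28.8
position: [0.4985, -0.2673, 0.0327]
ee_rot: [3.13, 0.017, -3.002]
ft_force: [0.1, -1.6, -0.2]
width: 0.088
grasp_force: 0.5
```

Call:
jog_arm(commands=[{"hand": 100,"offset": [0,0.001,0],"spin": 0},{"hand": 100,"offset": [0,0,0],"spin": 0}])

```text
t: 29.05
position: [0.4984, -0.2663, 0.0327]
ee_rot: [3.13, 0.017, -3.002]
ft_force: [0.9, -1.1, 0.7]
width: 0.0883
grasp_force: 0.6
```

Call:
jog_arm(commands=[{"hand": 100,"offset": [0,0.001,0],"spin": 0},{"hand": 100,"offset": [0,0,0],"spin": 0}])

```text
t: 29.3
position: [0.4982, -0.2653, 0.0327]
ee_rot: [3.13, 0.017, -3.002]
ft_force: [0.3, -1.3, 0.3]
width: 0.0884
grasp_force: 0.6
```

Call:
jog_arm(commands=[{"hand": 100,"offset": [0,0.001,0],"spin": 0},{"hand": 100,"offset": [0,0,0],"spin": 0}])

```text
t: 29.55
position: [0.4981, -0.2643, 0.0327]
ee_rot: [3.13, 0.017, -3.002]
ft_force: [0.2, -0.7, 0.4]
width: 0.0879
grasp_force: 0.6
```

Call:
jog_arm(commands=[{"hand": 100,"offset": [0,0.001,0],"spin": 0},{"hand": 100,"offset": [0,0,0],"spin": 0}])

```text
t: 29.8
position: [0.498, -0.2633, 0.0327]
ee_rot: [3.13, 0.017, -3.002]
ft_force: [0.4, -1.5, 0.3]
width: 0.0886
grasp_force: 0.6
```

Call:
jog_arm(commands=[{"hand": 100,"offset": [0,0.001,0],"spin": 0},{"hand": 100,"offset": [0,0,0],"spin": 0}])

```text
t: 30.05
position: [0.4978, -0.2623, 0.0327]
ee_rot: [3.13, 0.018, -3.002]
ft_force: [0.4, -1.5, 0.4]
width: 0.0881
grasp_force: 0.6
```

Call:
jog_arm(commands=[{"hand": 100,"offset": [0,0.001,0],"spin": 0},{"hand": 100,"offset": [0,0,0],"spin": 0}])

```text
t: 30.3
position: [0.4977, -0.2613, 0.0327]
ee_rot: [3.13, 0.017, -3.002]
ft_force: [-0.1, -1.4, -0.6]
width: 0.0882
grasp_force: 0.7
```

Call:
jog_arm(commands=[{"hand": 100,"offset": [0,0.001,0],"spin": 0},{"hand": 100,"offset": [0,0,0],"spin": 0}])

```text
t: 30.55
position: [0.4976, -0.2605, 0.0328]
ee_rot: [3.13, 0.018, -3.002]
ft_force: [0.7, -2.2, 0.0]
width: 0.0881
grasp_force: 1.2
```

Call:
jog_arm(commands=[{"hand": 100,"offset": [0,0.0006,0],"spin": 0},{"hand": 100,"offset": [0,0,0],"spin": 0}])

```text
t: 30.8
position: [0.4975, -0.2599, 0.0328]
ee_rot: [3.131, 0.018, -3.002]
ft_force: [0.7, -3.8, -0.8]
width: 0.0883
grasp_force: 1.7
```

Call:
jog_arm(commands=[{"hand": 100,"offset": [0,0.0004,0],"spin": 0},{"hand": 100,"offset": [0,0,0],"spin": 0}])

```text
t: 31.05
position: [0.4975, -0.2596, 0.0329]
ee_rot: [3.131, 0.018, -3.002]
ft_force: [0.8, -4.1, 0.8]
width: 0.0881
grasp_force: 2.3
```

```bash
python3 leg.py
```

```text
[ 3.131  0.018 -3.002] [ 0.4975 -0.2596  0.0329] [ 0.8 -4.1  0.8] [126.5   0.3  32.9]
side 47 theta from arms 46.5
top 37 theta from arms 45.8
```

Call:
jog_arm(commands=[{"hand": 100,"offset": [0,0.0005,0],"spin": 0},{"hand": 100,"offset": [0,0,0],"spin": 0}])

```text
t: 31.4
position: [0.4974, -0.2592, 0.0328]
ee_rot: [3.131, 0.018, -3.002]
ft_force: [1.0, -4.9, 0.0]
width: 0.0881
grasp_force: 2.6
```

Call:
jog_arm(commands=[{"hand": 100,"offset": [0,0.0004,0],"spin": 0},{"hand": 100,"offset": [0,0,0],"spin": 0},{"hand": 100,"offset": [0,0,0],"spin": 0},{"hand": 100,"offset": [0,0,0],"spin": 0}])

```text
t: 31.9
position: [0.4974, -0.2589, 0.0329]
ee_rot: [3.131, 0.018, -3.002]
ft_force: [-0.1, -6.6, -0.4]
width: 0.088
grasp_force: 2.9
```

Call:
jog_arm(commands=[{"hand": 100,"offset": [0,0.0005,0],"spin": 0},{"hand": 100,"offset": [0,0,0],"spin": 0},{"hand": 100,"offset": [0,0,0],"spin": 0},{"hand": 100,"offset": [0,0,0],"spin": 0}])

```text
t: 32.4
position: [0.4974, -0.2586, 0.033]
ee_rot: [3.132, 0.018, -3.002]
ft_force: [0.3, -6.7, -0.1]
width: 0.0878
grasp_force: 3.4
```

Call:
jog_arm(commands=[{"hand": 100,"offset": [0,-0.003,0],"spin": 0},{"hand": 100,"offset": [0,-0.007,0],"spin": 0},{"hand": 100,"offset": [0,0,-0.03],"spin": 0},{"hand": 100,"offset": [0,0,-0.06],"spin": 0},{"hand": 100,"offset": [0,0,-0.06],"spin": 0}])

```text
t: 33.02
position: [0.4959, -0.2697, 0.184]
ee_rot: [3.129, 0.017, -3.002]
ft_force: [0.6, -0.6, 0.2]
width: 0.0882
grasp_force: 0.0
```

```bash
python3 st.py; python3 leg.py; python3 - <<'E'
from h import *
s=sense(); p=s['position']; print(tf(p)*1000)
# grasp target: TCP over slab centre, tip z 0.099+ 
for z in(185,104): print(z,totool(world(0,z)-p))
im=get_image('top'); t=tf(cloud(im))*1000
k=(abs(t[...,1])<40)&(abs(t[...,0])<30)&(t[...,2]>136.5)&(t[...,2]<146); print('slab top',k.sum(),np.percentile(t[k],[2,50,98],axis=0).round(1).tolist())
E
```

```text
[-0.715  0.442  1.46   0.022  1.239 -2.433] [ 3.129  0.017 -3.002] [ 0.4959 -0.2697  0.184 ] [ 0.6 -0.6  0.2] toolz [ 0.015  0.015 -1.   ]
[ 3.129  0.017 -3.002] [ 0.4959 -0.2697  0.184 ] [ 0.6 -0.6  0.2] [116.8   3.2 184. ]
side 97 theta from arms 45.6
[114.8436369    1.36706484 188.86561704]
185 [-0.0008 -0.1149  0.0035]
104 [ 0.0012 -0.1152  0.0844]Traceback (most recent call last):
  File "<stdin>", line 6, in <module>
    return _quantile_unchecked(
        a, q, axis, out, overwrite_input, method, keepdims, weights)
    return _ureduce(a,
                    func=_quantile_ureduce_func,
    ...<5 lines>...
                    overwrite_input=overwrite_input,
                    method=method)
    r = func(a, **kwargs)
    result = _quantile(arr,
                       quantiles=q,
    ...<2 lines>...
                       out=out,
                       weights=wgt)
    slices_having_nans = np.isnan(arr[-1, ...])
                                  ~~~^^^^^^^^^
IndexError: index -1 is out of bounds for axis 0 with size 0
```

Call:
jog_arm(commands=[{"hand": 100,"offset": [0,-0.057,0],"spin": 0},{"hand": 100,"offset": [0,-0.058,0],"spin": 0},{"hand": 100,"offset": [0,0,0.03],"spin": 0},{"hand": 100,"offset": [0,0,0.035],"spin": 0},{"hand": 100,"offset": [0,0,0]}])

```text
$.commands[4]: bad value
```

```bash
python3 st.py; python3 - <<'E'
from h import *
s=sense(); p=s['position']; print(tf(p)*1000, totool(world(0,103)-p))
E
```

```text
[-0.715  0.44   1.459  0.022  1.234 -2.433] [ 3.134  0.021 -3.002] [ 0.497  -0.2705  0.1853] [-0.3  0.4 -1.5] toolz [ 0.02   0.011 -1.   ]
[115.80475635   2.2041478  185.26165645] [-0.     -0.1165  0.0814]
```

Call:
jog_arm(commands=[{"hand": 100,"offset": [0,-0.058,0],"spin": 0},{"hand": 100,"offset": [0,-0.058,0],"spin": 0},{"hand": 100,"offset": [0,0,0.03],"spin": 0},{"hand": 100,"offset": [0,0,0.035],"spin": 0},{"hand": 100,"offset": [0,0,0],"spin": 0}])

```text
t: 33.8
position: [0.5121, -0.3825, 0.1123]
ee_rot: [3.123, 0.013, -3.002]
ft_force: [0.6, 0.8, 0.4]
width: 0.0882
grasp_force: 0.0
```

```bash
python3 st.py; python3 - <<'E'
from h import *
s=sense(); p=s['position']; print(tf(p)*1000, totool(world(0,103)-p))
E
```

```text
[-0.833  0.676  1.274  0.023  1.199 -2.552] [ 3.123  0.013 -3.002] [ 0.5121 -0.3825  0.1123] [0.6 0.8 0.4] toolz [ 0.01  0.02 -1.  ]
[  2.80515108   2.47828641 112.32021347] [-0.0023 -0.003   0.0093]
```

Call:
jog_arm(commands=[{"hand": 60,"offset": [-0.002,-0.002,0.009],"spin": 0},{"hand": 30,"offset": [0,0,0],"spin": 0},{"hand": 0,"offset": [0,0,0],"spin": 0},{"hand": 0,"offset": [0,0,0],"spin": 0},{"hand": 0,"offset": [0,0,0],"spin": 0}], squeeze=25)

```text
t: 34.42
position: [0.5159, -0.3856, 0.1077]
ee_rot: [3.131, 0.018, -3.002]
ft_force: [0.7, -0.9, 0.2]
width: 0.0407
grasp_force: 0.0
```

Call:
jog_arm(commands=[{"hand": 0,"offset": [0,0,0],"spin": 0},{"hand": 0,"offset": [0,0,0],"spin": 0}])

```text
t: 34.67
position: [0.5158, -0.3855, 0.1074]
ee_rot: [3.13, 0.018, -3.002]
ft_force: [0.6, 1.0, -0.0]
width: 0.0202
grasp_force: 1.1
```

```bash
python3 st.py; python3 - <<'E'
from h import *
s=sense(); print(tf(s['position'])*1000)
E
```

```text
[-0.832  0.687  1.268  0.023  1.186 -2.551] [ 3.13   0.018 -3.002] [ 0.5158 -0.3855  0.1074] [ 0.6  1.  -0. ] toolz [ 0.016  0.014 -1.   ]
[ -0.69092683  -0.81453454 107.36825854]
```

Call:
jog_arm(commands=[{"hand": 0,"offset": [0,0,0],"spin": 0},{"hand": 0,"offset": [0,0,0],"spin": 0},{"hand": 0,"offset": [0,0,0],"spin": 0}])

```text
t: 35.05
position: [0.5159, -0.3858, 0.1074]
ee_rot: [3.131, 0.018, -3.002]
ft_force: [0.6, -2.8, -0.4]
width: 0.019
grasp_force: 24.2
```

Call:
jog_arm(commands=[{"hand": 0,"offset": [0,0,-0.008],"spin": 0},{"hand": 0,"offset": [-0.0005,0,-0.012],"spin": 0},{"hand": 0,"offset": [-0.0005,0.0005,-0.02],"spin": 0},{"hand": 0,"offset": [-0.0005,0.0005,-0.03],"spin": 0},{"hand": 0,"offset": [0,0,0],"spin": 0}])

```text
t: 35.67
position: [0.5168, -0.3855, 0.1798]
ee_rot: [3.133, 0.02, -3.002]
ft_force: [-0.5, -0.6, -5.8]
width: 0.0179
grasp_force: 24.8
```

```bash
python3 st.py; python3 - <<'E'
from h import *
s=sense(); print(s['grasp_force'],s['width'],tf(s['position'])*1000)
im=get_image('side'); save(im,'s7'); jm=get_image('top')
t=cloud(jm); f=jm['frame'].astype(int)
v,u=np.mgrid[:400,:640]
m=(u>278)&(u<360)&(v>174)&(v<246)&(abs(t[...,2]-.003)<.006)&(f.max(-1)-f.min(-1)<25)
print('mat',m.sum())
cv2.imwrite('pics/s7c.png',cv2.resize(im['frame'][60:240,260:420,::-1],(640,560) if 0 else (512,576)))
E
```

```text
[-0.831  0.619  1.188  0.022  1.33  -2.547] [ 3.133  0.02  -3.002] [ 0.5168 -0.3855  0.1798] [-0.5 -0.6 -5.8] toolz [ 0.019  0.011 -1.   ]
24.7946535050869 0.017939539436787943 [ -0.74133289  -1.73491414 179.84718447]
mat 5239
```

View pics/s7c.png

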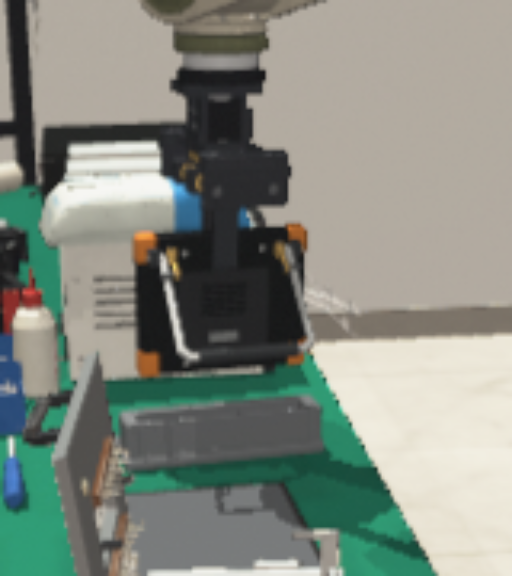

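The terminal is held and lifted with its leg out at the stop, seen at (240,350) with the empty dock below. I carry it to the mat.

```bash
python3 - <<'E'
from h import *
plan([(.515,-.37,.24,188),(.495,-.228,.24,92.9)])
E
```

```text
[-0.001, 0.007, -0.032] 0.0
[-0.001, 0.007, -0.032] 0.0
[0.0, 0.014, 0.0] 9.5
[0.002, 0.014, 0.0] 9.5
[0.005, 0.014, 0.0] 9.5
[0.007, 0.013, 0.0] 9.5
[0.009, 0.011, 0.0] 9.5
[0.011, 0.01, 0.0] 9.5
[0.012, 0.008, 0.0] 9.5
[0.013, 0.006, 0.0] 9.5
[0.014, 0.003, 0.0] 9.5
[0.014, 0.001, 0.0] 9.5
```

Call:
jog_arm(commands=[{"hand": 0,"offset": [-0.001,0.007,-0.032],"spin": 0},{"hand": 0,"offset": [-0.001,0.007,-0.032],"spin": 0},{"hand": 0,"offset": [0,0.014,0],"spin": 5},{"hand": 0,"offset": [0.002,0.014,0],"spin": 9.5},{"hand": 0,"offset": [0.005,0.014,0],"spin": 9.5}])

```text
t: 36.4
position: [0.5065, -0.3289, 0.2402]
ee_rot: [3.122, 0.008, 2.857]
ft_force: [0.5, 0.0, -5.5]
width: 0.0179
grasp_force: 24.8
```

Call:
jog_arm(commands=[{"hand": 0,"offset": [0.007,0.013,0],"spin": 9.5},{"hand": 0,"offset": [0.009,0.011,0],"spin": 9.5},{"hand": 0,"offset": [0.011,0.01,0],"spin": 9.5},{"hand": 0,"offset": [0.012,0.008,0],"spin": 9.5},{"hand": 0,"offset": [0.013,0.006,0],"spin": 9.5}])

```text
t: 37.02
position: [0.4909, -0.2579, 0.2411]
ee_rot: [3.123, -0.008, 2.028]
ft_force: [0.0, 0.2, -6.0]
width: 0.018
grasp_force: 24.8
```

Call:
jog_arm(commands=[{"hand": 0,"offset": [0.014,0.003,0],"spin": 9.5},{"hand": 0,"offset": [0.014,0.001,0],"spin": 9},{"hand": 0,"offset": [0,0,0],"spin": 5},{"hand": 0,"offset": [0,0,0],"spin": 0}])

```text
t: 37.52
position: [0.4844, -0.2309, 0.2418]
ee_rot: [3.127, -0.015, 1.624]
ft_force: [-0.5, -0.4, -5.4]
width: 0.018
grasp_force: 24.8
```

```bash
python3 st.py; python3 - <<'E'
from h import *
s=sense(); print(s['grasp_force']); plan([(.495,-.228,.12,92.9)])
print(totool(np.array([.495,-.228,.12])-s['position']))
E
```

```text
[-0.673  0.333  1.462  0.021  1.345 -0.731] [ 3.127 -0.015  1.624] [ 0.4844 -0.2309  0.2418] [-0.5 -0.4 -5.4] toolz [ 0.014  0.015 -1.   ]
24.795828200876713
[0.001, 0.004, 0.041] 0.1
[0.001, 0.004, 0.041] 0.1
[0.001, 0.004, 0.041] 0.1
[0.0006 0.009  0.1219]
```

Call:
jog_arm(commands=[{"hand": 0,"offset": [0,0.003,0.045],"spin": 0},{"hand": 0,"offset": [0,0.003,0.045],"spin": 0},{"hand": 0,"offset": [0,0.003,0.025],"spin": 0},{"hand": 0,"offset": [0,0,0.012],"spin": 0},{"hand": 0,"offset": [0,0,0],"spin": 0}])

```text
t: 38.15
position: [0.4955, -0.2291, 0.1158]
ee_rot: [3.126, -0.014, 1.624]
ft_force: [0.1, -0.1, -5.4]
width: 0.0178
grasp_force: 24.9
```

```bash
python3 st.py; python3 - <<'E'
from h import *
M=np.array([.5396,-.225,0]); a=np.radians(2.9); Rm=np.array([[np.cos(a),-np.sin(a),0],[np.sin(a),np.cos(a),0],[0,0,1]])
s=sense(); print('tcp in mat',((s['position']-M)@Rm*1000).round(1))
im=get_image('top'); t=(cloud(im)-M)@Rm*1000; f=im['frame'].astype(int)
m=(f[...,0]>170)&(f[...,1]<190)&(f[...,2]<100)&(abs(t[...,0])<120)&(abs(t[...,1])<110)&(t[...,2]>20)
n,l,st,ce=cv2.connectedComponentsWithStats(m.astype(np.uint8))
for i in range(1,n):
    if st[i,4]>6: print(st[i,4],np.median(t[l==i],0).round(1))
cv2.imwrite('pics/p8.png',cv2.resize(im['frame'][140:300,260:460,::-1],(750,600)))
E
```

```text
[-0.657  0.48   1.597  0.023  1.062 -0.722] [ 3.126 -0.014  1.624] [ 0.4955 -0.2291  0.1158] [ 0.1 -0.1 -5.4] toolz [ 0.015  0.014 -1.   ]
tcp in mat [-44.2  -1.9 115.8]
16 [-48.4  60.1 148.9]
```

View pics/p8.png

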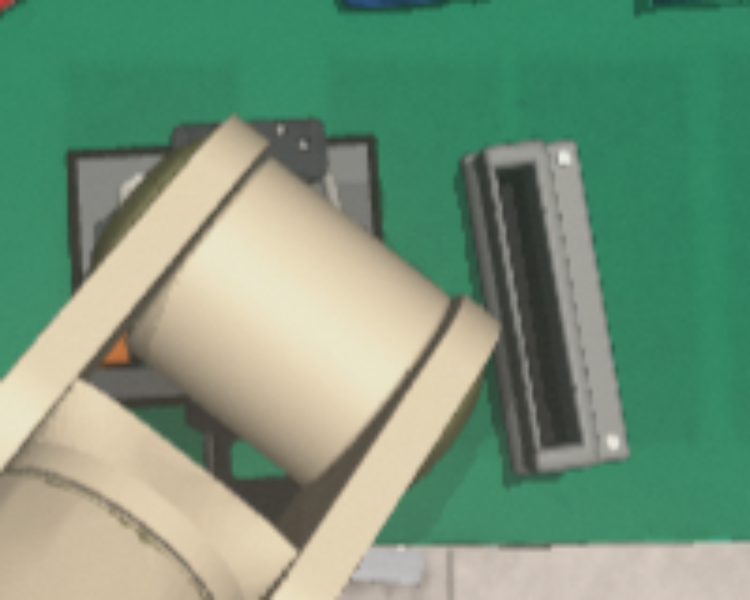

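The view shows the terminal over the mat at about (225,270), mostly hidden by the wrist; the numbers agree (TCP at -44 mm, -2 mm on the mat). I lower it gently.

Call:
jog_arm(commands=[{"hand": 0,"offset": [0,0,0.008],"spin": 0},{"hand": 0,"offset": [0,0,0.006],"spin": 0},{"hand": 0,"offset": [0,0,0.002],"spin": 0},{"hand": 0,"offset": [0,0,0],"spin": 0}])

```text
t: 38.7
position: [0.496, -0.229, 0.1001]
ee_rot: [3.125, -0.013, 1.623]
ft_force: [-0.6, 0.1, -4.8]
width: 0.0179
grasp_force: 24.9
```

Call:
jog_arm(commands=[{"hand": 0,"offset": [0,0,0.001],"spin": 0},{"hand": 0,"offset": [0,0,0],"spin": 0}])

```text
t: 38.95
position: [0.4961, -0.229, 0.0992]
ee_rot: [3.125, -0.013, 1.623]
ft_force: [0.5, -1.1, -6.2]
width: 0.0179
grasp_force: 24.9
```

Call:
jog_arm(commands=[{"hand": 0,"offset": [0,0,0.001],"spin": 0},{"hand": 0,"offset": [0,0,0],"spin": 0}])

```text
t: 39.2
position: [0.4962, -0.2288, 0.0986]
ee_rot: [3.125, -0.013, 1.624]
ft_force: [-1.2, 3.0, 0.2]
width: 0.0177
grasp_force: 24.9
```

Call:
jog_arm(commands=[{"hand": 27,"offset": [0,0,0],"spin": 0},{"hand": 27,"offset": [0,0,0],"spin": 0},{"hand": 27,"offset": [0,0,0],"spin": 0}])

```text
t: 39.58
position: [0.4962, -0.2292, 0.0984]
ee_rot: [3.125, -0.012, 1.623]
ft_force: [0.3, -0.4, -0.5]
width: 0.0238
grasp_force: 0.1
```

Call:
jog_arm(commands=[{"hand": 27,"offset": [0,0.002,0],"spin": 0},{"hand": 27,"offset": [0,0.002,0],"spin": 0},{"hand": 27,"offset": [0,0.002,0],"spin": 0},{"hand": 27,"offset": [0,0.002,0],"spin": 0},{"hand": 27,"offset": [0,0.002,0],"spin": 0}])

```text
t: 40.2
position: [0.5062, -0.2284, 0.0983]
ee_rot: [3.125, -0.013, 1.623]
ft_force: [0.5, -0.6, 0.0]
width: 0.0242
grasp_force: 0.2
```

```bash
python3 st.py; python3 - <<'E'
from h import *
im=get_image('side'); cv2.imwrite('pics/s9.png',cv2.resize(im['frame'][100:260,260:400,::-1],(525,600)))
E
```

```text
[-0.644  0.521  1.584  0.024  1.033 -0.709] [ 3.125 -0.013  1.623] [ 0.5062 -0.2284  0.0983] [ 0.5 -0.6  0. ] toolz [ 0.016  0.014 -1.   ]
```

View pics/s9.png

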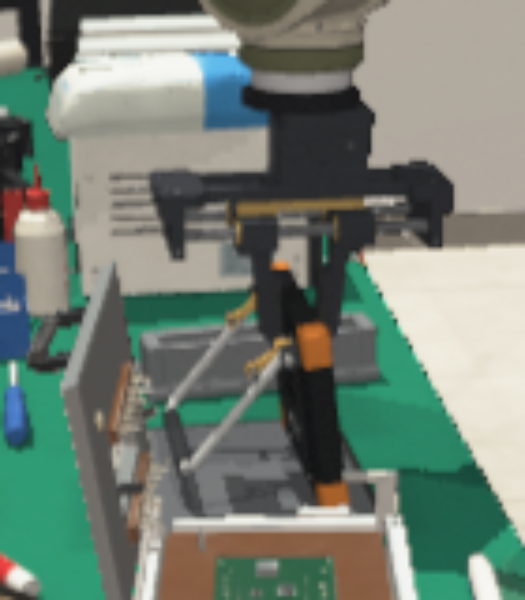

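The side view shows the terminal standing on its lower edge near (330,490), tipping back between the fingers at (290,290), with the leg still raised at (180,440). I keep leaning it back.

Call:
jog_arm(commands=[{"hand": 27,"offset": [0,0.002,0],"spin": 0},{"hand": 27,"offset": [0,0.002,0],"spin": 0},{"hand": 29,"offset": [0,0.002,0],"spin": 0},{"hand": 31,"offset": [0,0.002,0],"spin": 0},{"hand": 33,"offset": [0,0.002,0],"spin": 0}])

```text
t: 40.88
position: [0.5161, -0.2279, 0.0985]
ee_rot: [3.125, -0.013, 1.623]
ft_force: [1.3, -0.3, -0.5]
width: 0.029
grasp_force: 0.4
```

Call:
jog_arm(commands=[{"hand": 36,"offset": [0,0.002,0],"spin": 0},{"hand": 36,"offset": [0,0.002,0],"spin": 0},{"hand": 36,"offset": [0,0.002,0],"spin": 0},{"hand": 36,"offset": [0,0.002,0],"spin": 0},{"hand": 36,"offset": [0,0.001,0],"spin": 0}])

```text
t: 41.5
position: [0.5251, -0.2274, 0.0986]
ee_rot: [3.125, -0.013, 1.623]
ft_force: [1.4, -0.4, -0.1]
width: 0.0316
grasp_force: 0.4
```

Call:
jog_arm(commands=[{"hand": 36,"offset": [0,0.002,0],"spin": 0},{"hand": 36,"offset": [0,0.002,0],"spin": 0},{"hand": 36,"offset": [0,0.0015,0],"spin": 0},{"hand": 36,"offset": [0,0.0015,0],"spin": 0},{"hand": 36,"offset": [0,0,0],"spin": 0}])

```text
t: 42.12
position: [0.5321, -0.2271, 0.0988]
ee_rot: [3.125, -0.013, 1.624]
ft_force: [1.2, 0.7, -0.9]
width: 0.0318
grasp_force: 0.5
```

```bash
cat > lean.py <<'E'
from h import *
M=np.array([.5396,-.225,0]); a=np.radians(2.9); Rm=np.array([[np.cos(a),-np.sin(a),0],[np.sin(a),np.cos(a),0],[0,0,1]])
s=sense(); print('tcp in mat',((s['position']-M)@Rm*1000).round(1),s['width'],s['grasp_force'],s['ft_force'].round(1))
im=get_image('side'); t=(cloud(im)-M)@Rm*1000; f=im['frame'].astype(int)
m=(f[...,0]>170)&(f[...,1]<190)&(f[...,2]<100)&(abs(t[...,0])<120)&(abs(t[...,1])<110)&(t[...,2]>1)
n,l,st,ce=cv2.connectedComponentsWithStats(m.astype(np.uint8))
for i in range(1,n):
    if st[i,4]>6: print('orange',st[i,4],np.median(t[l==i],0).round(1))
k=(abs(t[...,1])<50)&(t[...,0]>15)&(t[...,0]<75)&(t[...,2]>6)&(t[...,2]<60)
print('foot region',k.sum(),np.percentile(t[k],[5,50,95],axis=0).round(1).tolist() if k.sum() else '')
E
python3 lean.py
```

```text
tcp in mat [-7.6 -1.7 98.8] 0.03178871718657206 0.5388945958111435 [ 1.2  0.7 -0.9]
orange 22 [ -2.3  73.1 123.8]
foot region 100 [[31.8, -49.4, 11.7], [52.7, -11.1, 16.6], [58.8, 45.1, 54.0]]
```

Call:
jog_arm(commands=[{"hand": 36,"offset": [0,0.0015,0],"spin": 0},{"hand": 36,"offset": [0,0.001,0],"spin": 0},{"hand": 36,"offset": [0,0.001,0],"spin": 0},{"hand": 36,"offset": [0,0.001,0],"spin": 0},{"hand": 36,"offset": [0,0,0],"spin": 0}])

```text
t: 42.8
position: [0.5365, -0.2269, 0.0989]
ee_rot: [3.125, -0.013, 1.623]
ft_force: [-0.7, -0.5, 0.9]
width: 0.032
grasp_force: 0.0
```

```bash
python3 lean.py
```

```text
tcp in mat [-3.2 -1.7 98.9] 0.031993658938226505 0.0 [-0.7 -0.5  0.9]
orange 22 [  0.6  73.8 122.3]
foot region 103 [[34.3, -49.5, 9.9], [52.6, -16.1, 14.7], [59.1, 42.7, 53.5]]
```

Call:
jog_arm(commands=[{"hand": 36,"offset": [0,0,-0.01],"spin": 0},{"hand": 36,"offset": [0,0.001,-0.02],"spin": 0},{"hand": 36,"offset": [0,0,-0.04],"spin": 0},{"hand": 36,"offset": [0,0,-0.06],"spin": 0},{"hand": 36,"offset": [0,0,-0.06],"spin": 0}])

```text
t: 43.48
position: [0.5341, -0.2292, 0.2915]
ee_rot: [3.125, -0.012, 1.623]
ft_force: [-0.0, -0.5, 0.8]
width: 0.0315
grasp_force: 0.0
```

Call:
jog_arm(commands=[{"hand": 36,"offset": [0,-0.06,0],"spin": 0},{"hand": 36,"offset": [0,-0.06,0],"spin": 0},{"hand": 36,"offset": [0,-0.06,0],"spin": 0},{"hand": 36,"offset": [0,0,0],"spin": 0},{"hand": 36,"offset": [0,0,0],"spin": 0}])

```text
t: 44.1
position: [0.3553, -0.239, 0.2866]
ee_rot: [3.124, -0.012, 1.623]
ft_force: [0.5, 0.3, -0.6]
width: 0.0321
grasp_force: 0.0
```

```bash
python3 lean.py; python3 - <<'E'
from h import *
M=np.array([.5396,-.225,0]); a=np.radians(2.9); Rm=np.array([[np.cos(a),-np.sin(a),0],[np.sin(a),np.cos(a),0],[0,0,1]])
im=get_image('top'); t=(cloud(im)-M)@Rm*1000; f=im['frame'].astype(int)
m=(f[...,0]>170)&(f[...,1]<190)&(f[...,2]<100)&(abs(t[...,0])<120)&(abs(t[...,1])<110)&(t[...,2]>1)
n,l,st,ce=cv2.connectedComponentsWithStats(m.astype(np.uint8))
for i in range(1,n):
    if st[i,4]>6: print('orange top',st[i,4],np.median(t[l==i],0).round(1))
k=(abs(t[...,1])<36)&(t[...,0]>25)&(t[...,0]<85)&(t[...,2]>8)&(t[...,2]<30); print('roller',np.percentile(t[k],[5,50,95],axis=0).round(1).tolist())
jm=get_image('side'); o=np.zeros((600,800,3),np.uint8)
o[:480,:400]=cv2.resize(im['frame'][140:284,260:380,::-1],(400,480)); o[:457,400:]=cv2.resize(jm['frame'][100:260,260:400,::-1],(400,457)); cv2.imwrite('pics/f.png',o)
E
```

```text
tcp in mat [-184.8   -4.7  286.6] 0.03207380894485933 0.0 [ 0.5  0.3 -0.6]
orange 9 [  4.5 -61.1 123.4]
orange 36 [  0.9  74.1 122.1]
foot region 100 [[36.9, -49.4, 9.9], [52.8, -12.2, 14.5], [59.1, 44.4, 48.6]]
orange top 7 [20.2 49.6 97.5]
orange top 76 [  3.4 -64.7 122.7]
orange top 79 [  3.1  68.6 122.4]
roller [[48.8, -33.5, 9.5], [53.8, 0.4, 13.5], [59.1, 32.8, 17.0]]
```

View pics/f.png

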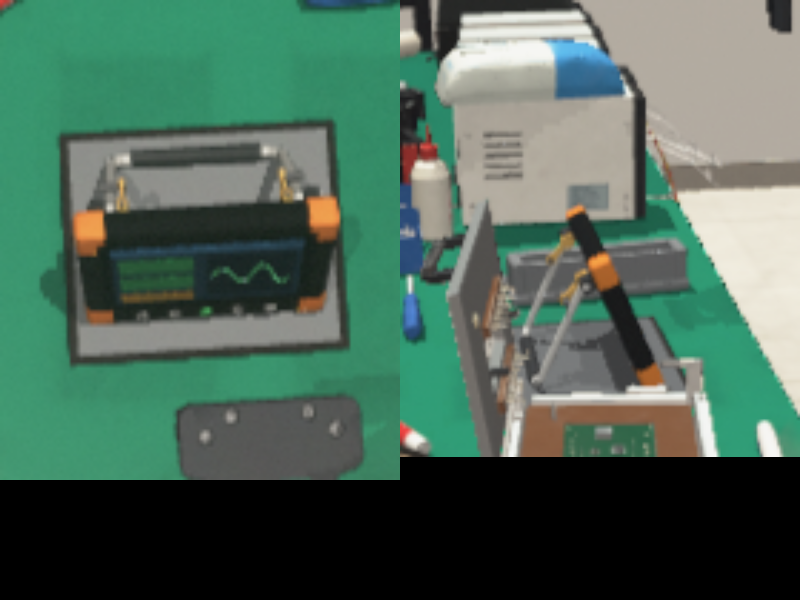

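The terminal stands propped on the mat, square and centred, with the screen towards the robot (seen at (205,265)) and the roller down at (195,155). I hand it in.

```bash
python3 -c "
from station import job_done
print(job_done())"
```

```text
the job is handed in; nothing more can be done
None
```

The terminal now stands propped on its leg on the mat, square and within about 4 mm of centre with the screen towards the robot; the leg met its stop at about 45° with roughly 7 N of push, and I handed the job in at about 44 s without a verdict coming back. I got the finger inside the leg by tilting the tool at the arm's reach limit.

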